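# Caul in, three clicks on the lever clamp, and hold

## Robot

A 7-joint arm with a two-finger parallel gripper is mounted at the origin on the work surface. World frame = base frame: x ahead of the robot, y to its left, z up, the work surface at z = 0. Lengths are in m, angles in rad, forces in N, time in s.
With the tool pointing down it reaches from about 0.425 to 0.925 m from the base axis. Payload 6.8 kg.
Tool frame: the origin (TCP) lies midway between the tips of the shut fingers; the grasp point (between the pads) lies 19 mm behind it; z points along the fingers, y is the direction in which the jaws open and shut (so a half turn about z gives the same grasp; the last joint's range is limited). The gripper opens to 85 mm and grips with 20 to 120 N. Pads are 22 mm wide; open, the fingers measure 114 mm over their backs; the gripper's body (76 mm by 85 mm) begins 54 mm behind the grasp point. The pads swing forward as they close: fully open they stand 13 mm farther back than shut.
Start: joints at [1.031, 0.477, 0.022, 1.555, -0.011, 1.109, -0.083], TCP at [0.283, -0.613, 0.194] pointing down, gripper open.
Joint ranges: [-2.96, 2.96], [-0.34, 2.1], [-1.41, 1.46], [0.24, 2.44], [-1.37, 4.51], [0.17, 1.92], [-2.96, 2.96]. Speed limits (rad/s): [2.39, 2.39, 3.14, 3.14, 3.14, 3.14, 3.14].

## Interface

Orientations are given as a rotation vector (axis times angle).
In Python, from bench import r gives the robot as it stands. The module is installed in compiled form; this text tells all that it offers.
- The arm moves only by the tool play_rows, never from a script. Its argument "plan" is a list of rows, each a list of 7 numbers: the shift along the world's x, y, z in mm, then the turn, a rotation vector about the world's x, y, z in rad, then the finger opening in mm, from 0 to 85.4. A call has 1 to 12 rows; each row is the pose to reach, as a shift and turn from the pose commanded when the call began; what a row does not reach only later rows make up. A row lasts 1/10 s, in which the tool goes at most 50 mm and 8.59 degrees, less where a joint would pass 70% of its speed; a pose out of reach is approached as far as the arm can. A call with a gripper value outside its range is refused whole. The fingers move at their own pace and stop on an object; "grip_force" is the grip in N (left out, the last holds). Time passes only in rows, so rows that repeat a pose let the fingers close. It gives the time, the measured TCP pose, the force and the opening at its end, in the units of the state.
- r.get_obs(): the state, without advancing time (a new reading comes with each control period).
- r.grab_frame(name): name is "scene" or "top" or "wrist"; returns a dict with "color" (480x640x3 uint8, blue, green, red), "z_map" (480x640 float32, m along the optical axis (not along the pixel's ray), 0 where there is no reading), "camera_matrix" (3x3 intrinsics, pixels), "R" (3x3) and "t" (3): a world point X has camera coordinates R X + t. Camera axes: x right, y down, z forward; pixel columns grow to the right and rows downward; lengths in m; the calibration is good to about 2 mm. The wrist camera is an equidistant fisheye: a pixel r from the principal point sees the ray r / f radians off the axis. A picture is of the moment at which its call begins.
- r.hand_in(): hands the job in, once; it reports no verdict.
The state is a dict: "clock": time; "joints": joint angles; "qvel": joint speeds; "tau": joint torques, N m; "tcp_pos": TCP position; "orientation": TCP orientation; "contact_force": force on the tool from outside, world axes, zero at the start; "moment": the same for the moment, N m; "grip_width": finger opening in m.
Only numpy, scipy, OpenCV 4.12 (cv2) and the standard library are available. Lean on these libraries where they do the work, as an engineer would, in place of code of your own. Each camera call takes 0.05 s, during which the arm holds its last target.

## Task

Stand the loose wooden caul upright on the bench in the gap between the lever clamp's pressure pad and the glued-up slats, squarely in front of the pad, and let go of it. Then push the clamp's ratchet lever in towards its rail for exactly three clicks, feeling for each one (a fourth would squeeze the joint dry), and finish with the hand still pressing on the lever at the third click while the glue grabs. Leave the offcut, glue bottle, try square and mallet where they are.

Things in the scene. Friction and masses are not known exactly. Their poses are not given: they have to be found in the camera images.
- clamp: lever clamp (F-shaped bar clamp with a ratchet lever instead of a screw) lying flat, fixed to the bench by wooden saddles. Dark cast arms, 35 mm high. Origin: on the bench, centre of the gap between open pad and slats. +x points to the bright rail (330 mm long, along y, centre line at x 105 mm), +y is the way the pad presses, z up. Fixed jaw face at y 79 mm, beyond the slats
- gap (a point): the gap where the caul goes, on the bench (same point as the clamp's origin). Open to above; 25 mm wide along the clamp's y with the lever fully open: pad face at y -12.5 mm (up to 3 mm further in if the lever starts part swung), slats' face at y +12.5 mm. The sliding arm lies behind the pad, y -56 to -34 mm, from the rail to x -30 mm
- pad: round steel pressure pad, 30 mm across, on the sliding arm's plunger. Origin: centre of its pressing face, 20 mm above the bench; it presses along its +y (the clamp's +y). The lever drives it forward 18 mm per rad of swing; the pad yields on a spring, about 4 N per mm
- lever: the clamp's ratchet lever, swinging level over the bench on the robot's side. Origin: on the bench under the pivot pin (clamp x -18, y -45 mm). +x runs out along the lever: steel bar, then a black grip sleeve (x 78 to 152 mm, 22 mm wide, 9 to 33 mm above the bench). +y is the side that leads when it is pushed in, so a hand pushes on the sleeve's -y side
- quadrant: steel ratchet quadrant on top of the clamp around the lever's pivot, radius 44 to 48 mm, 35 to 40 mm above the bench; origin on the bench under the pivot. A sprung pawl on the lever (to x 78 mm along the lever, 43 mm high) clicks over its six even teeth. Between clicks the lever can drop back only to its last click, never past it
- lever_grip (a point): middle of the lever's grip sleeve: 120 mm out from the pivot, 21 mm above the bench. Climbing a tooth, the push here builds up steadily to some 6 N (first click), 8 N (second), 11 N (third), more as the pad bears on the caul. At the click the pawl drops, the lever springs up to 5 mm ahead and the push falls at once by half or more
- lever_swing (a joint): swing of the lever, rad: 0 = fully open (lever's x axis 230 degrees counterclockwise from the clamp's x axis), growing counterclockwise from above as it is pushed in towards the rail, stop at 1.05. Starts in 0 to 0.15. First a free swing of over 0.2 rad without teeth (light drag under 1 N at the grip), then a click about every 0.13 rad (16 mm at the grip)
- caul: plain wooden caul (pressure block): thin board standing loose on its end at the left of the bench, 50 mm wide (its x), 18 mm thick (its y), 80 mm tall (z), 35 to 70 g. Origin: centre of its underside
- slats: the glue-up: three pale wooden slats side by side that act as one loose block, 150 mm (clamp's x) by 66 mm (clamp's y), 40 mm high, lying on the bench against the fixed jaw. Origin: centre of its underside
- offcut: bystander: chunky square wooden offcut 45 x 45 x 60 mm, too thick for the gap, standing near the caul (the two may have changed places). Origin: centre of its underside
- glue_bottle: bystander: white glue bottle with a pointed grey cap, 60 mm across, 165 mm tall, standing. Origin: centre of its underside
- try_square: bystander: try square lying flat, wooden stock 110 mm, steel blade 160 mm. Origin: under the middle of the stock
- mallet: bystander: wooden mallet lying down, head 110 x 55 x 65 mm. Origin: under its handle, 120 mm from the head

How it is judged:
On the way, in this order (a step that is already met when the one before it is completed fails the run):
1. the caul stands upright on the bench in the gap in front of the pad, let go, with the lever not yet clicked (x of caul in the frame of clamp between -0.015 and 0.015 m and y of caul in the frame of clamp between -0.006 and 0.006 m and height (world z) of caul below 0.003 m and angle between caul's own z axis and vertical below 0.08 rad and contact force between caul and the fingers below 0.1 N and value of joint lever_swing below 0.34 rad), for 0.2 s.
2. the lever has been pushed past its third click by the hand (value of joint lever_swing above 0.635 rad), for 0.05 s.
At the end, for the whole second after the job is handed in: Lever past its third click, short of the fourth (0.635 to 0.755 rad), fingers pressing it over 1.5 N; caul on the bench, upright within 0.08 rad, within 15 mm of the pad's centre line, untouched by the hand, squeezed: pad on caul over 8 N, caul on slats and slats on clamp over 6 N (value of joint lever_swing between 0.635 and 0.755 rad and contact force between lever and the fingers above 1.5 N and contact force between pad and caul above 8 N and contact force between caul and slats above 6 N and contact force between slats and clamp above 6 N and x of caul in the frame of clamp between -0.015 and 0.015 m and height (world z) of caul below 0.004 m and angle between caul's own z axis and vertical below 0.08 rad and contact force between caul and the fingers below 0.1 N); the arm keeps its last pose, push and grip.
It fails at once if a fourth click (value of joint lever_swing above 0.77 rad).
It fails at once if a bystander was moved more than 30 mm (distance of any of offcut, glue_bottle, try_square, mallet from where it was at the start of the episode above 0.03 m).
It also fails if it takes over 70 s, if anything falls off the work surface, if the arm or the gripper's body presses on something with over 40 N, if the wrist force passes 120 N, or if a joint passes its speed limit or range.

## Working session

There is one attempt and no reset: what is moved stays moved. The work goes in short steps, Python scripts to look and compute and a tool call to move; the robot and the scene stay as the last step left them, time stands still between calls to the robot, and variables do not carry over. Pictures are saved under pics/ and viewed, and the job is handed in when it is done.

Besides the shell and the picture viewer there is one more tool, called as a command line: name --pt "numbers of a row" for each row, then --argument value for the rest. play_rows: Moves the arm, as the interface text tells. Its arguments: {"type":"object","properties":{"plan":{"type":"array"},"grip_force":{"type":"number"}},"required":["plan"]}

```bash
mkdir -p pics; python3 - <<'E'
from bench import r
import cv2,numpy as np
print(r.get_obs())
for n in("scene","top"):
    f=r.grab_frame(n); cv2.imwrite(f"pics/{n}0.png",f["color"]); np.savez(f"pics/{n}0.npz",**f); print(n,f["camera_matrix"],f["R"],f["t"])
E
```

```text
{'clock': 0.0, 'joints': array([ 1.03087729,  0.47784354,  0.02236048,  1.55646094, -0.01151873,
        1.10930379, -0.08308516]), 'qvel': array([ 0.00031438,  0.00044549, -0.00078596,  0.00012713,  0.00026872,
       -0.00031215, -0.00033796]), 'tau': array([-1.09996501e-03, -5.96448040e+01,  1.60743713e+00, -2.81195194e+01,
        1.23511639e-02,  9.44337604e-03,  2.14606445e-05]), 'tcp_pos': array([ 0.28219687, -0.61244143,  0.19339306]), 'orientation': array([-3.06687986e+00, -6.72668897e-01,  8.39856047e-04]), 'contact_force': array([-0.21432416,  0.14958223, -0.34606131]), 'moment': array([-0.01407123,  0.0153574 , -0.00763737]), 'grip_width': 0.08549857468467785}
scene [[433.82781915   0.         319.83900178]
 [  0.         433.82781915 243.76847865]
 [  0.           0.           1.        ]] [[ 0.79153044  0.61111504  0.00423863]
 [ 0.53417237 -0.68846989 -0.49058036]
 [-0.29688287  0.39057345 -0.87138565]] [-0.36317275 -0.24522742  1.20356523]
top [[455.11367469   0.         318.87518398]
 [  0.         455.11367469 238.13547554]
 [  0.           0.           1.        ]] [[ 0.02387409 -0.999556   -0.0178279 ]
 [-0.99527038 -0.02208446 -0.09459998]
 [ 0.09416425  0.02000207 -0.99535572]] [-0.00990377  0.47073201  0.97586634]
```

View pics/scene0.png

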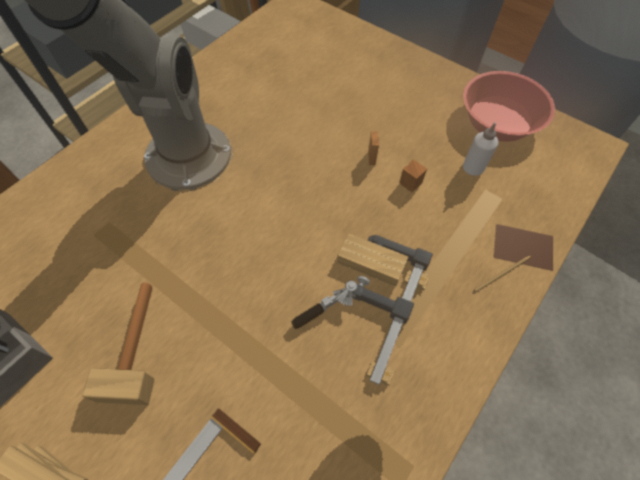

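View pics/top0.png

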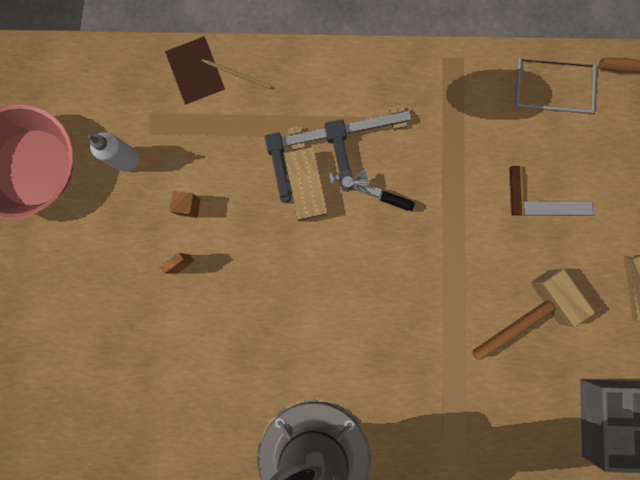

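The scene view shows the caul at (374,148), offcut at (413,176) and the clamp around (370,290). In the top view the caul is at (176,262), the offcut at (183,203), the rail runs from (270,140) to (410,117), and the lever grip is at (397,201). Next I'll measure these.

```bash
cat > h.py <<'E'
import numpy as np,cv2
def load(n): return dict(np.load(n))
def cloud(f):
    z=f["z_map"];K=f["camera_matrix"]
    v,u=np.mgrid[:480,:640]
    P=np.stack([(u-K[0,2])/K[0,0]*z,(v-K[1,2])/K[1,1]*z,z],-1)
    W=(P-f["t"])@f["R"]
    W[z<=0]=np.nan
    return W
def proj(f,X):
    c=np.atleast_2d(X)@f["R"].T+f["t"];p=c@f["camera_matrix"].T
    return p[:,:2]/p[:,2:]
def ray(f,u,v,h):
    d=np.linalg.inv(f["camera_matrix"])@np.array([u,v,1.]);d=f["R"].T@d;o=-f["R"].T@f["t"]
    return o+d*(h-o[2])/d[2]
E
python3 - <<'E'
from h import *
for n in("top","scene"):
    f=load(f"pics/{n}0.npz");W=cloud(f)
    print(n,"table z",np.nanmedian(W[...,2]))
    # orthographic maps: colour + height, region x .35-.85,y -.25..0.35, 
    m=(W[...,2]>0.012)&(W[...,2]<0.2)&(W[...,0]>.3)&(W[...,0]<.85)&(W[...,1]>-.3)&(W[...,1]<.55)
    nl,lab,st,ce=cv2.connectedComponentsWithStats(m.astype(np.uint8))
    for i in range(1,nl):
        if st[i,4]<25: continue
        p=W[lab==i]; top=p[p[:,2]>np.percentile(p[:,2],95)-.008]
        rect=cv2.minAreaRect((top[:,:2]*1000).astype(np.float32))
        print(st[i],p.mean(0).round(3),"zmax",np.percentile(p[:,2],98).round(3),"toprect",rect)
f=load("pics/top0.npz")
c=f["color"][90:240,240:440];cv2.imwrite("pics/topz.png",cv2.resize(c,None,fx=4,fy=4,interpolation=cv2.INTER_CUBIC))
f=load("pics/scene0.npz")
c=f["color"][215:365,280:450];cv2.imwrite("pics/scenez.png",cv2.resize(c,None,fx=4,fy=4,interpolation=cv2.INTER_CUBIC))
E
```

```text
top table z -0.00040034088572648495
[ 264  105  150  116 6162] [ 0.634 -0.01   0.033] zmax 0.043 toprect ((620.8917236328125, -35.96073913574219), (220.35726928710938, 286.2121887207031), 13.213738441467285)
[  87  132   50   39 1231] [0.637 0.436 0.092] zmax 0.154 toprect ((644.9160766601562, 448.17999267578125), (25.342069625854492, 27.315826416015625), 80.29085540771484)
[ 64 136   8  51 169] [0.622 0.544 0.065] zmax 0.069 toprect ((621.2327270507812, 542.7791137695312), (109.7228012084961, 14.090031623840332), 0.07606947422027588)
[169 191  30  27 609] [0.535 0.293 0.053] zmax 0.063 toprect ((537.5225219726562, 297.9440002441406), (46.225582122802734, 45.31663131713867), 83.88089752197266)
[159 253  34  21 420] [0.407 0.3   0.063] zmax 0.082 toprect ((407.0555725097656, 304.92108154296875), (18.448152542114258, 50.17052459716797), 38.3351936340332)
scene table z 0.0008006462912517273
[ 463  113   46   61 1119] [0.642 0.439 0.083] zmax 0.152 toprect ((643.1563720703125, 442.2723388671875), (26.85283660888672, 24.29461097717285), 8.119575500488281)
[368 131  11  32 277] [0.41  0.292 0.059] zmax 0.084 toprect ((404.9048767089844, 301.3455505371094), (18.337522506713867, 52.93357849121094), 38.162818908691406)
[399 159  28  30 517] [0.537 0.287 0.048] zmax 0.064 toprect ((535.1971435546875, 294.5633850097656), (48.78102493286133, 44.50693893432617), 83.54425048828125)
[ 291  233  141  151 5985] [ 0.638 -0.024  0.033] zmax 0.044 toprect ((616.85009765625, -40.30558776855469), (225.55276489257812, 286.1279296875), 13.083895683288574)
```

View pics/topz.png

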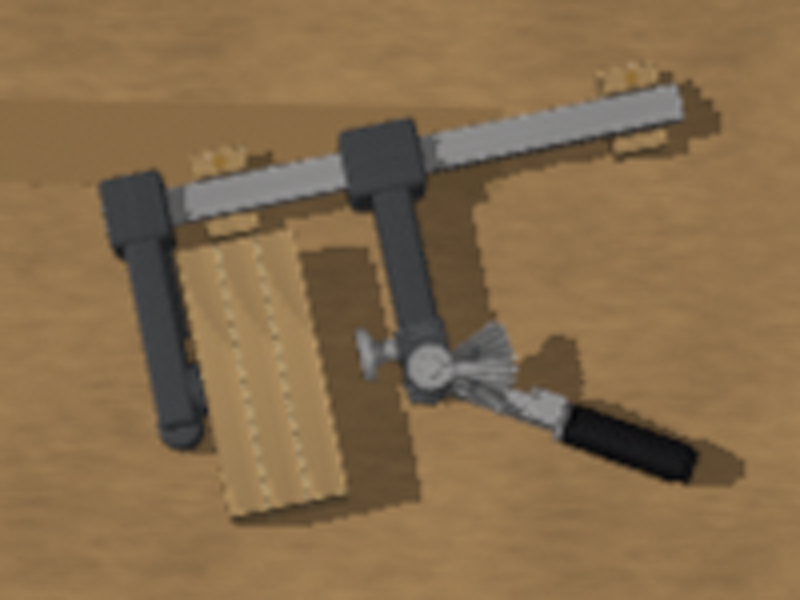

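View pics/scenez.png

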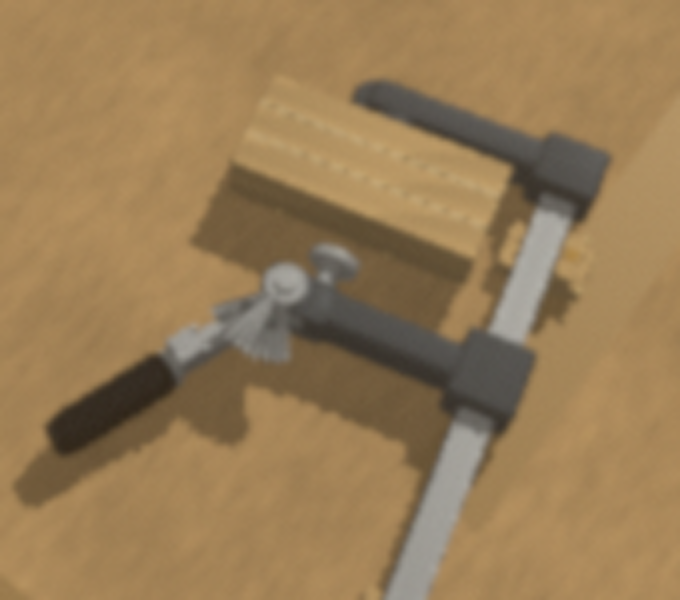

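play_rows --pt "30 40 40 0 0 0 85" --pt "50 85 60 0 0 0 85" --pt "70 130 80 0 0 0 85" --pt "90 175 100 0 0 0 85" --pt "110 220 110 0 0 0 85" --pt "130 265 110 0 0 0 85" --pt "150 310 110 0 0 0 85" --pt "170 355 110 0 0 0 85" --pt "190 400 110 0 0 -0.1 85" --pt "210 445 110 0 0 -0.2 85" --pt "230 490 110 0 0 -0.2 85" --pt "250 530 110 0 0 -0.2 85"

```text
clock: 1.3
tcp_pos: [0.5272, -0.0923, 0.3043]
orientation: [3.12, 0.363, -0.0]
contact_force: [0.7, -0.6, -0.6]
grip_width: 0.085
```

play_rows --pt "0 0 0 0 0 0 85" --pt "0 0 0 0 0 0 85" --pt "0 0 0 0 0 0 85"

```text
clock: 1.6
tcp_pos: [0.5265, -0.0957, 0.304]
orientation: [3.12, 0.36, -0.002]
contact_force: [-0.3, -0.5, -0.1]
grip_width: 0.0848
```

```bash
python3 - <<'E'
from bench import r
import cv2,numpy as np
f=r.grab_frame("wrist"); cv2.imwrite("pics/wrist1.png",f["color"]); np.savez("pics/wrist1.npz",**f)
print(f["camera_matrix"],f["R"],f["t"],-f["R"].T@f["t"])
o=r.get_obs();print(o["clock"],o["tcp_pos"],o["orientation"],o["joints"],o["contact_force"])
E
```

```text
[[371.64829954   0.         316.15583979]
 [  0.         371.64829954 247.67341211]
 [  0.           0.           1.        ]] [[ 2.28906055e-01 -9.73448514e-01  8.76962475e-05]
 [-9.25704786e-01 -2.17651266e-01  3.09351864e-01]
 [-3.01119025e-01 -7.08936956e-02 -9.50947641e-01]] [-0.213993    0.39232297  0.63605834] [ 0.60368881 -0.07782905  0.4835111 ]
1.65 [ 0.52645929 -0.09604407  0.30414192] [ 3.12048351e+00  3.58843862e-01 -1.26383241e-03] [ 0.3216993   0.17510544 -0.29685235  1.72875987  0.05447835  1.2464087
 -1.33009593] [ 0.03453591  0.14333025 -0.24137507]
```

View pics/wrist1.png

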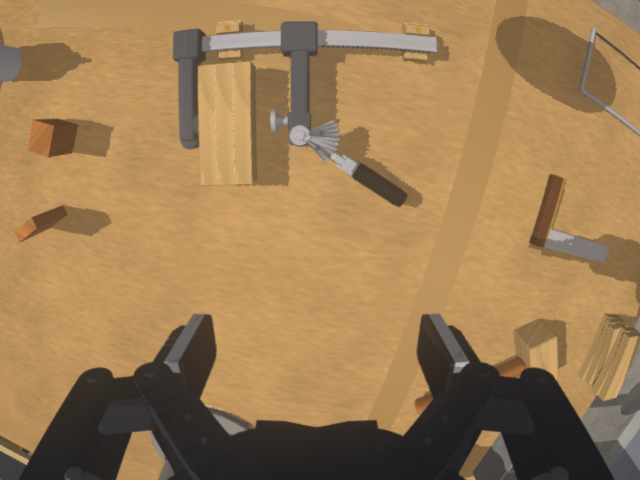

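The wrist view shows the pad at (275,121), pivot disc at (300,136), slat face edge x≈254 and grip sleeve from (355,170) to (405,198). I'll fit the clamp pose by backprojecting all three views.

```bash
cat >> h.py <<'E'
def wrays(f):
    K=f["camera_matrix"];v,u=np.mgrid[:480,:640]
    a=(u-K[0,2])/K[0,0];b=(v-K[1,2])/K[1,1];th=np.hypot(a,b)+1e-9
    s=np.tan(np.minimum(th,1.5))/th
    return np.stack([a*s,b*s,np.ones_like(a)],-1)
def wcloud(f):
    z=f["z_map"];W=(wrays(f)*z[...,None]-f["t"])@f["R"];W[z<=0]=np.nan;return W
def wproj(f,X):
    c=np.atleast_2d(X)@f["R"].T+f["t"];K=f["camera_matrix"]
    rr=np.hypot(c[:,0],c[:,1]);th=np.arctan2(rr,c[:,2])
    return np.stack([K[0,2]+K[0,0]*th*c[:,0]/rr,K[1,2]+K[1,1]*th*c[:,1]/rr],1)
E
python3 - <<'E'
from h import *
for n in("top0","scene0","wrist1"):
    f=load(f"pics/{n}.npz");w=n[0]=='w';W=(wcloud if w else cloud)(f)
    c=f["color"].astype(int)
    x,y,z=W[...,0],W[...,1],W[...,2]
    roi=(x>.45)&(x<.8)&(y>-.25)&(y<.15)
    tb=(z<.01)&roi
    print(n,"table",np.nanmedian(z[tb]))
    sat=c.max(-1)-c.min(-1); 
    # slats: saturated, z 33..46
    m=roi&(z>.033)&(z<.046)&(sat>50)&(c.max(-1)>120)
    nl,lab,st,ce=cv2.connectedComponentsWithStats(m.astype(np.uint8))
    i=1+np.argmax(st[1:,4]);p=W[lab==i];print(" slats",cv2.minAreaRect((p[:,:2]*1000).astype(np.float32)),np.median(p[:,2]),len(p))
    m=roi&(z>.012)&(sat<40)&(c.max(-1)>120)
    nl,lab,st,ce=cv2.connectedComponentsWithStats(m.astype(np.uint8))
    for i in range(1,nl):
        if st[i,4]>15:
            p=W[lab==i];print(" bright",cv2.minAreaRect((p[:,:2]*1000).astype(np.float32)),np.median(p[:,2]).round(4),len(p))
    m=roi&(z>.012)&(c.max(-1)<95)
    nl,lab,st,ce=cv2.connectedComponentsWithStats(m.astype(np.uint8))
    for i in range(1,nl):
        if st[i,4]>40:
            p=W[lab==i];print(" dark",cv2.minAreaRect((p[:,:2]*1000).astype(np.float32)),np.percentile(p[:,2],90).round(4),len(p))
    for lab_,lo,hi in(("caul",.0,1),):
        for nm,cx,cy in(("caul",.406,.303),("offcut",.536,.296)):
            hh=.08 if nm=="caul" else .06
            m=(np.hypot(x-cx,y-cy)<.05)&(abs(z-hh)<.006)
            p=W[m]
            if len(p)>10:print(" ",nm,cv2.minAreaRect((p[:,:2]*1000).astype(np.float32)),np.median(p[:,2]),len(p))
E
```

```text
top0 table -0.0005628019934939708
 slats ((590.1920166015625, 34.49056625366211), (150.2952423095703, 65.26068115234375), 12.994091987609863) 0.03949555099505069 1996
 bright ((738.2896118164062, -127.0960464477539), (22.907028198242188, 137.6703338623047), 13.85165023803711) 0.0238 492
 bright ((699.2352294921875, 35.947574615478516), (19.786178588867188, 87.96062469482422), 12.703232765197754) 0.024 321
 bright ((604.370361328125, -22.68985939025879), (15.340083122253418, 4.382325172424316), 1.8914259672164917) 0.0333 18
 bright ((596.5963745117188, -73.37913513183594), (21.238290786743164, 50.62196731567383), 8.737266540527344) 0.0396 113
 bright ((575.4253540039062, -114.69496154785156), (28.79424285888672, 14.979568481445312), 69.57288360595703) 0.0416 69
 dark ((690.6292114257812, -61.94206237792969), (194.31820678710938, 209.1846923828125), 64.027587890625) 0.0385 1085
 dark ((628.5549926757812, 82.41828155517578), (154.893798828125, 56.12989807128906), 13.541696548461914) 0.0371 905
 dark ((556.5420532226562, -166.52764892578125), (76.8660659790039, 22.332181930541992), 70.47
[... 2611 characters left out ...]
9809570312), (114.6511459350586, 32.24241256713867), 8.764018058776855) 0.0368 663
 dark ((562.5180053710938, 71.64501953125), (16.155532836914062, 20.14441680908203), 49.53650665283203) 0.0342 70
 dark ((557.4763793945312, -170.31539916992188), (73.99971771240234, 20.960201263427734), 71.4014663696289) 0.0337 933
 dark ((530.3960571289062, -95.38207244873047), (35.408287048339844, 148.56285095214844), 13.637554168701172) 0.4375 45918
  caul ((406.96533203125, 301.8791198730469), (18.419612884521484, 53.73029708862305), 38.13059997558594) 0.07983338855766729 311
  offcut ((537.3032836914062, 295.5604248046875), (47.167236328125, 45.63894271850586), 84.17898559570312) 0.060060835928922786 811
```

play_rows --pt "-10 33 0 0 0 0.14 85" --pt "-20 66 0 0 0 0.28 85" --pt "-30 99 0 0 0 0.42 85" --pt "-40 132 -10 0 0 0.56 85" --pt "-50 165 -20 0 0 0.7 85" --pt "-60 198 -40 0 0 0.84 85" --pt "-70 231 -60 0 0 0.98 85" --pt "-80 264 -80 0 0 1.12 85" --pt "-90 297 -95 0 0 1.26 85" --pt "-100 330 -110 0 0 1.4 85" --pt "-110 364 -125 0 0 1.54 85" --pt "-119 398 -140 0 0 1.68 85"

```text
clock: 2.85
tcp_pos: [0.4088, 0.3033, 0.1639]
orientation: [1.809, 2.567, -0.0]
contact_force: [0.0, -0.7, -0.2]
grip_width: 0.0851
```

play_rows --pt "0 0 0 0 0 0.14 85" --pt "0 0 0 0 0 0.28 85" --pt "0 0 0 0 0 0.329 85" --pt "0 0 0 0 0 0.329 85" --pt "0 0 0 0 0 0.329 85"

```text
clock: 3.35
tcp_pos: [0.4088, 0.3026, 0.1643]
orientation: [1.373, 2.825, -0.001]
contact_force: [0.1, -0.0, 0.6]
grip_width: 0.085
```

```bash
python3 - <<'E'
from bench import r
from h import *
f=r.grab_frame("wrist"); cv2.imwrite("pics/wrist2.png",f["color"]); np.savez("pics/wrist2.npz",**f)
o=r.get_obs();print(o["clock"],o["tcp_pos"],o["orientation"],o["joints"],o["contact_force"])
from scipy.spatial.transform import Rotation as R
M=R.from_rotvec(o["orientation"]).as_matrix();print("yaw y",np.degrees(np.arctan2(M[1,1],M[0,1])),M[:,2])
W=wcloud(f);x,y,z=W[...,0],W[...,1],W[...,2]
m=(np.hypot(x-.406,y-.302)<.05)&(abs(z-.08)<.004);p=W[m]
print(cv2.minAreaRect((p[:,:2]*1000).astype(np.float32)),np.median(p[:,2]),len(p))
E
```

```text
3.4 [0.40872665 0.30290285 0.16439634] [ 1.37202128e+00  2.82568406e+00 -3.56887515e-04] [-0.08251339  0.34264965 -0.81368804  1.93760218  0.29804263  0.98478887
 -0.36783439] [-0.65251496 -0.38453157 -0.29688271]
yaw y 38.2018762363397 [ 2.83247982e-04 -3.90134645e-04 -9.99999884e-01]
((406.8568115234375, 303.4722595214844), (17.53960609436035, 50.391448974609375), 37.745853424072266) 0.08003645178064568 1576
```

View pics/wrist2.png

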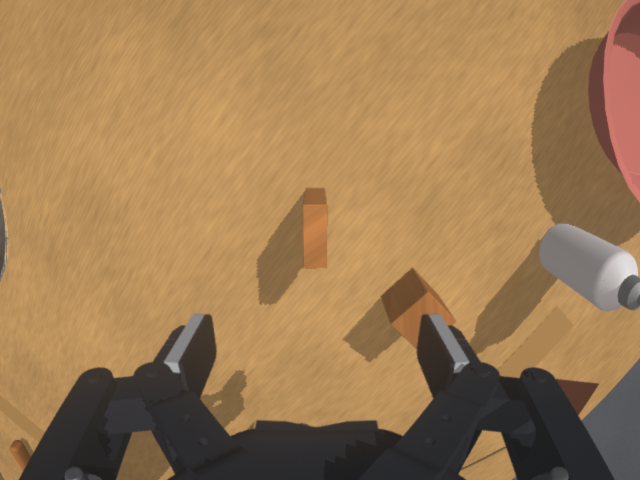

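The caul top is at (315,235), centred between the fingers, and the offcut sits to the right at (415,310). I'll descend with a narrower opening.

play_rows --pt "-2 0.5 -20 0 0 0 45" --pt "-2 0.5 -50 0 0 0 45" --pt "-2 0.5 -80 0 0 0 45" --pt "-2 0.5 -105 0 0 0 45" --pt "-2 0.5 -116 0 0 0 45" --pt "-2 0.5 -116 0 0 0 45" --pt "-2 0.5 -116 0 0 0 10" --pt "-2 0.5 -116 0 0 0 10" --pt "-2 0.5 -116 0 0 0 10" --pt "-2 0.5 -116 0 0 0 10" --pt "-2 0.5 -116 0 0 0 10" --pt "-2 0.5 -116 0 0 0 10" --grip_force 30

```text
clock: 4.6
tcp_pos: [0.4062, 0.3043, 0.0486]
orientation: [1.368, 2.828, 0.0]
contact_force: [-0.4, -0.3, -0.5]
grip_width: 0.01
```

```bash
python3 - <<'E'
from bench import r
from h import *
f=r.grab_frame("wrist"); cv2.imwrite("pics/wrist3.png",f["color"])
o=r.get_obs();print(o["clock"],o["tcp_pos"],o["grip_width"])
f=r.grab_frame("scene"); cv2.imwrite("pics/scene3.png",cv2.resize(f["color"][60:260,300:560],None,fx=3,fy=3))
E
```

```text
4.65 [0.40617314 0.30436647 0.04852782] 0.009784175056215894
```

View pics/wrist3.png

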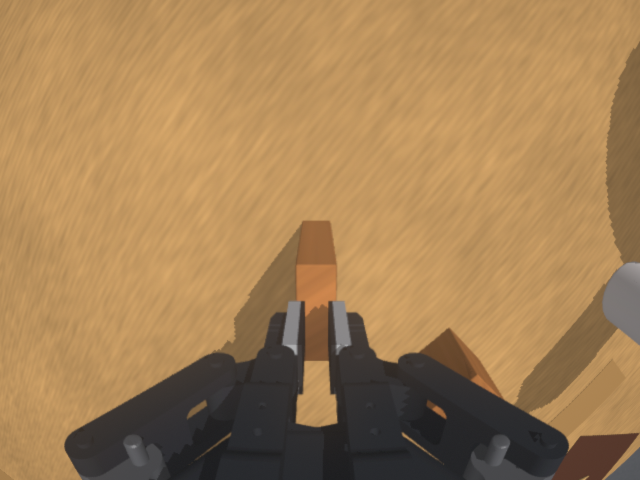

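View pics/scene3.png

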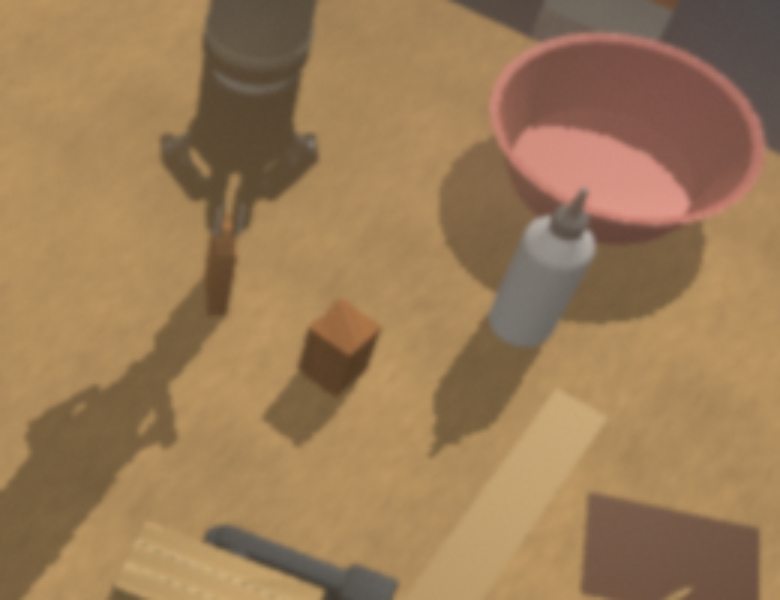

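```bash
python3 - <<'E'
from bench import r
from h import *
f=r.grab_frame("wrist");W=wcloud(f);np.savez("pics/wrist3.npz",**f)
for u,v in((316,240),(316,262),(316,270),(316,290),(316,310),(316,330),(316,350),(316,358),(316,375),(316,400),(294,310),(294,330),(340,310),(350,330),(300,305),(334,305)):
    print(u,v,W[v,u].round(4),f["color"][v,u])
T=np.array([.4062,.3043,.0486]);print(wproj(f,[T,T+[0,0,.019],T+[0,0,.032]]))
a=np.radians(38);t=np.array([np.cos(a),np.sin(a),0]);w=np.array([-t[1],t[0],0]);c=np.array([.4068,.3035,.08])
print(wproj(f,[c+.009*i*t+.025*j*w for i in(-1,1) for j in(-1,1)]))
E
```

```text
316 240 [0.3912 0.3229 0.0449] [ 61 101 151]
316 262 [0.3913 0.3227 0.077 ] [ 59 100 148]
316 270 [0.3927 0.3209 0.0808] [ 73 124 189]
316 290 [0.3985 0.3136 0.0808] [ 73 125 191]
316 310 [0.4049 0.3056 0.08  ] [ 57  92 138]
316 330 [0.4113 0.2975 0.0804] [ 55  87 128]
316 350 [0.4186 0.2882 0.0793] [ 51  81 119]
316 358 [0.421  0.2853 0.0806] [ 53  85 124]
316 375 [4.660e-01 2.287e-01 4.000e-04] [100 157 202]
316 400 [0.4817 0.209  0.0011] [ 94 146 189]
294 310 [0.3923 0.3074 0.0977] [136 136 138]
294 330 [0.3929 0.308  0.1134] [136 135 137]
340 310 [0.4067 0.3185 0.0972] [137 137 140]
350 330 [0.4119 0.3175 0.1062] [63 66 73]
300 305 [0.394  0.3088 0.0933] [ 97  98 103]
334 305 [0.4047 0.3175 0.0937] [135 135 138]
[[316.40355561 285.38624587]
 [316.48302133 301.34904836]
 [316.54667249 314.14581196]]
[[297.37211456 360.31200881]
 [295.80751741 263.4689881 ]
 [334.72847097 360.5186885 ]
 [338.09934564 263.75533528]]
```

```bash
python3 - <<'E'
from h import *
from scipy.spatial.transform import Rotation as R
for n,T,o in(("wrist3",[.4062,.3043,.0486],[1.368,2.828,0]),("wrist2",[.40873,.3029,.1644],[1.372,2.8257,0])):
    f=load(f"pics/{n}.npz");W=wcloud(f);M=R.from_rotvec(o).as_matrix()
    P=(W-np.array(T))@M*1000
    c=f["color"].astype(int);g=(c.max(-1)-c.min(-1)<25)
    m=g&(P[...,2]>-150)&(P[...,2]<60)&(abs(P[...,1])<70)&(abs(P[...,0])<60)
    m[:280]=0
    p=P[m];print(n,m.sum(),"z max pct",np.percentile(p[:,2],[50,90,99,100]))
    s=p[p[:,2]>np.percentile(p[:,2],95)]
    print(s[::max(1,len(s)//12)].round(1))
    for v in range(298,345,5):
        print(v,[ (u,P[v,u].round(0).tolist()) for u in ((294,300,303,309) if n=="wrist3" else (200,204,208,212))])
E
```

```text
wrist3 50669 z max pct [-113.52590706  -84.36453551  -49.43177817  -40.07965093]
[[ 10.7 -11.5 -40.4]
 [ 10.8   7.3 -46.9]
 [ 10.8 -10.7 -52.1]
 [ 11.   10.8 -54.9]
 [  6.8  17.3 -49.9]
 [  6.9 -15.5 -53.2]
 [  6.9 -14.5 -55.6]
 [  6.8 -15.5 -57.7]
 [  6.8 -17.9 -59.9]
 [  6.1  14.3 -60.2]
 [ 11.1  10.  -70.3]
 [  7.2  12.2 -66.8]
 [ -4.3  -5.4 -70.5]]
298 [(294, [-31.0, -15.0, 49.0]), (300, [8.0, -7.0, -32.0]), (303, [8.0, -6.0, -32.0]), (309, [8.0, -3.0, -32.0])]
303 [(294, [10.0, -9.0, -42.0]), (300, [11.0, -7.0, -42.0]), (303, [11.0, -6.0, -43.0]), (309, [5.0, -3.0, -31.0])]
308 [(294, [11.0, -9.0, -47.0]), (300, [11.0, -7.0, -47.0]), (303, [10.0, -5.0, -46.0]), (309, [3.0, -3.0, -31.0])]
313 [(294, [11.0, -9.0, -51.0]), (300, [11.0, -6.0, -52.0]), (303, [11.0, -5.0, -51.0]), (309, [0.0, -3.0, -32.0])]
318 [(294, [11.0, -9.0, -55.0]), (300, [11.0, -6.0, -55.0]), (303, [11.0, -5.0, -55.0]), (309, [-2.0, -3.0, -31.0])]
323 [(294, [11.0, -8.0, -59.0]), (300, [11.0, -6.0, -59.0]), (303, [9.0, -5.0, -55.0]), (309, [-5.0, -3.0, -32.0])]
328 [(294, [11.0, -8.0, -63.0]), (300, [11.0, -6.
[... 1305 characters left out ...]
0, [10.0, -46.0, -56.0]), (204, [10.0, -44.0, -56.0]), (208, [9.0, -43.0, -53.0]), (212, [7.0, -43.0, -50.0])]
323 [(200, [11.0, -44.0, -61.0]), (204, [10.0, -43.0, -60.0]), (208, [8.0, -43.0, -56.0]), (212, [4.0, -43.0, -50.0])]
328 [(200, [11.0, -43.0, -65.0]), (204, [9.0, -43.0, -62.0]), (208, [6.0, -43.0, -57.0]), (212, [3.0, -43.0, -52.0])]
333 [(200, [9.0, -43.0, -66.0]), (204, [7.0, -43.0, -62.0]), (208, [4.0, -43.0, -58.0]), (212, [1.0, -43.0, -53.0])]
338 [(200, [7.0, -43.0, -67.0]), (204, [6.0, -42.0, -64.0]), (208, [2.0, -43.0, -59.0]), (212, [-1.0, -43.0, -53.0])]
343 [(200, [5.0, -43.0, -67.0]), (204, [4.0, -43.0, -64.0]), (208, [0.0, -43.0, -59.0]), (212, [-3.0, -43.0, -54.0])]
```

The reported TCP doesn't match the picture. Depth puts the fingertips 40 mm behind it, at z≈0.089, so they closed 9 mm above the caul's top, and the 10 mm opening and zero force fit that. I'll reopen, go 41 mm lower and check.

play_rows --pt "0 0 0 0 0 0 45" --pt "0 0 0 0 0 0 45" --pt "0 0 0 0 0 0 45" --pt "0 0 0 0 0 0 45" --pt "0.5 -0.5 -10 0 0 0 45" --pt "0.5 -0.5 -20 0 0 0 45" --pt "0.5 -0.5 -30 0 0 0 45" --pt "0.5 -0.5 -30 0 0 0 45"

```text
clock: 5.55
tcp_pos: [0.4055, 0.3029, 0.0165]
orientation: [-1.367, -2.827, 0.004]
contact_force: [-0.7, 0.1, 0.2]
grip_width: 0.0448
```

```bash
python3 - <<'E'
from bench import r
from h import *
f=r.grab_frame("wrist"); cv2.imwrite("pics/wrist4.png",f["color"]); np.savez("pics/wrist4.npz",**f)
o=r.get_obs();print(o["clock"],o["tcp_pos"],o["grip_width"],o["contact_force"])
W=wcloud(f);c=f["color"].astype(int);g=(c.max(-1)-c.min(-1)<25)&(np.hypot(W[...,0]-.406,W[...,1]-.303)<.045)&(W[...,2]>.03)
print(np.percentile(W[g][:,2],[0,1,5]))
E
```

```text
5.6 [0.40581453 0.30331472 0.01728436] 0.04490937299781963 [-0.12689352  1.09687066 -0.29958548]
[0.05807695 0.06484142 0.07626271]
```

View pics/wrist4.png

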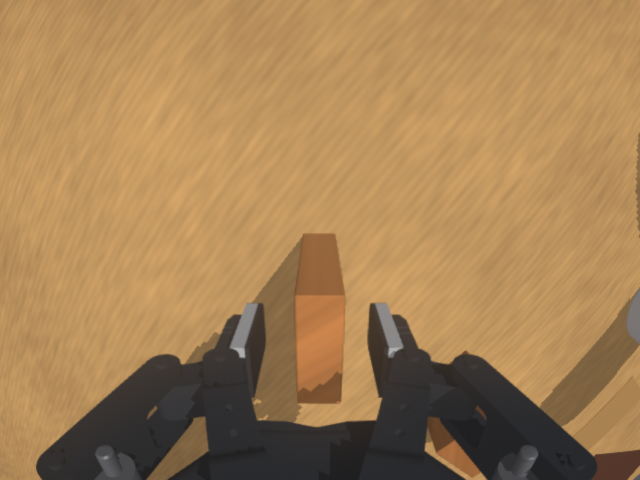

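The pads now flank the caul (left at x≈255, right at x≈385, caul 295–345). I'll go 10 mm lower and close.

play_rows --pt "0.5 0.5 -10 0 0 0 45" --pt "0.5 0.5 -10 0 0 0 45" --pt "0.5 0.5 -10 0 0 0 10" --pt "0.5 0.5 -10 0 0 0 10" --pt "0.5 0.5 -10 0 0 0 10" --pt "0.5 0.5 -10 0 0 0 10" --pt "0.5 0.5 -10 0 0 0 10" --pt "0.5 0.5 -10 0 0 0 10" --grip_force 30

```text
clock: 6.4
tcp_pos: [0.4072, 0.3043, 0.0085]
orientation: [1.368, 2.828, 0.0]
contact_force: [-0.7, -1.1, -0.4]
grip_width: 0.0174
```

```bash
python3 - <<'E'
from bench import r
from h import *
f=r.grab_frame("wrist"); cv2.imwrite("pics/wrist5.png",f["color"]); np.savez("pics/wrist5.npz",**f)
o=r.get_obs();print(o["clock"],o["tcp_pos"],o["orientation"],o["grip_width"],o["contact_force"])
W=wcloud(f);c=f["color"].astype(int);g=(c.max(-1)-c.min(-1)<25)&(np.hypot(W[...,0]-.406,W[...,1]-.303)<.045)&(W[...,2]>.03)
print(np.percentile(W[g][:,2],[0,1,5]))
E
```

```text
6.45 [0.40717344 0.30431811 0.00849027] [1.36766420e+00 2.82816196e+00 1.37478370e-04] 0.017608909941816957 [0.26860287 0.13128091 0.48285655]
[0.04799478 0.0584992  0.07882791]
```

View pics/wrist5.png

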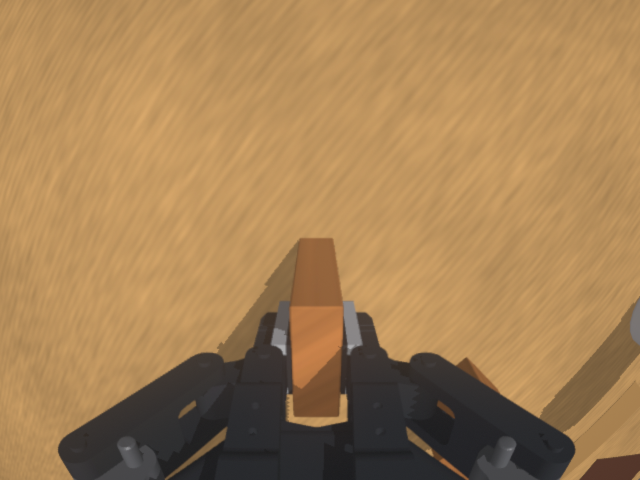

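play_rows --pt "0 0 35 0 0 0 10" --pt "0 0 75 0 0 0 10" --pt "0 -10 110 0 0 -0.1 10" --pt "10 -40 110 0 0 -0.24 10" --pt "20 -70 110 0 0 -0.38 10" --pt "35 -100 110 0 0 -0.52 10" --pt "50 -130 110 0 0 -0.66 10" --pt "65 -160 110 0 0 -0.8 10" --pt "85 -190 110 0 0 -0.94 10" --pt "105 -220 110 0 0 -1.08 10" --pt "125 -250 110 0 0 -1.22 10" --pt "145 -280 110 0 0 -1.36 10"

```text
clock: 7.65
tcp_pos: [0.5526, 0.023, 0.1185]
orientation: [2.846, 1.331, 0.0]
contact_force: [0.9, 1.6, -0.3]
grip_width: 0.0178
```

play_rows --pt "20 -12 0 0 0 -0.14 10" --pt "35 -24 0 0 0 -0.28 10" --pt "45 -34 0 0 0 -0.42 10" --pt "50 -34 0 0 0 -0.56 10" --pt "50 -34 -10 0 0 -0.65 10" --pt "50 -34 -20 0 0 -0.65 10" --pt "50 -34 -20 0 0 -0.65 10" --pt "50 -34 -20 0 0 -0.65 10"

```text
clock: 8.45
tcp_pos: [0.6016, -0.0095, 0.0981]
orientation: [-3.12, -0.365, 0.002]
contact_force: [0.6, -0.4, -0.6]
grip_width: 0.0174
```

```bash
python3 - <<'E'
from bench import r
from h import *
from scipy.spatial.transform import Rotation as R
for n in("wrist","top","scene"):
    f=r.grab_frame(n); cv2.imwrite(f"pics/{n}6.png",f["color"]); np.savez(f"pics/{n}6.npz",**f)
o=r.get_obs();print(o["clock"],o["tcp_pos"],o["orientation"],o["grip_width"],o["contact_force"],o["joints"])
M=R.from_rotvec(o["orientation"]).as_matrix();print("yaw y",np.degrees(np.arctan2(M[1,1],M[0,1])))
E
```

```text
8.6 [ 0.6023789  -0.00964716  0.09883353] [-3.12050439e+00 -3.62929675e-01 -1.07170208e-03] 0.018048498056953712 [ 0.24246143 -0.77112145  0.043785  ] [ 0.08503511  0.47344372 -0.22605454  1.80914399  0.13368468  0.8731137
 -1.54220702]
yaw y -76.73206081096325
```

View pics/wrist6.png

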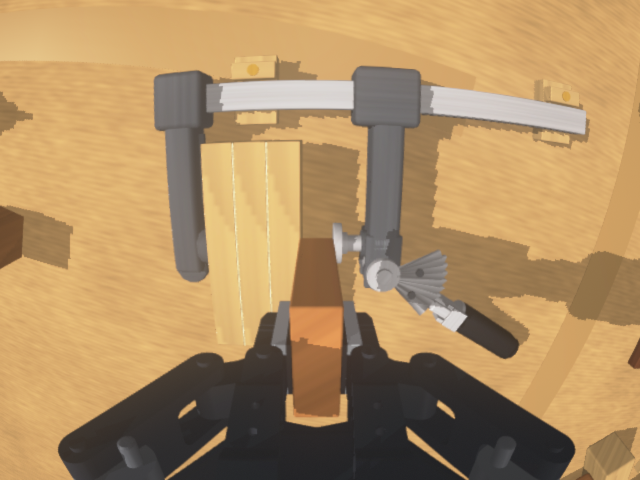

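The caul is held upright (front face 293–342 in x). The slat face edge is at x≈300 and the pad at (337,240). I'll measure the gap in this frame relative to the held caul.

```bash
python3 - <<'E'
from h import *
f=load("pics/wrist6.npz");W=wcloud(f);c=f["color"].astype(int);sat=c.max(-1)-c.min(-1)
x,y,z=W[...,0],W[...,1],W[...,2]
a=np.radians(13.2);n=np.array([np.cos(a),np.sin(a)]);t=np.array([-n[1],n[0]])
O=np.array([.6025,-.011])
P=np.dstack([(W[...,:2]-O)@n*1000,(W[...,:2]-O)@t*1000])  # clamp frame mm
rg=(abs(P[...,0])<130)&(abs(P[...,1])<130)
m=rg&(sat>50)&(abs(z-.04)<.004)&(P[...,1]>0)&(P[...,1]<90)
p=P[m];print("slats y range",np.percentile(p[:,1],[0.5,1,50,99,99.5]),"x",np.percentile(p[:,0],[1,99]))
print("slat rect",cv2.minAreaRect((W[m][:,:2]*1000).astype(np.float32)))
# slat face edge by x bins
for x0 in range(-20,90,15):
    q=p[(abs(p[:,0]-x0)<7)]
    if len(q):print(x0,"face",np.percentile(q[:,1],1).round(1),"back",np.percentile(q[:,1],99).round(1))
m=rg&(sat<40)&(c.max(-1)>110)&(z<.05)&(z>.005)&(P[...,1]>-33)&(P[...,1]<5)
p=np.dstack([P,z*1000])[m];print("pad n",len(p),"y",np.percentile(p[:,1],[50,90,95,99]),"x",np.percentile(p[:,0],[1,50,99]),"z",np.percentile(p[:,2],[1,50,99]))
q=p[p[:,1]>np.percentile(p[:,1],97)-4];print(" face x",q[:,0].min(),q[:,0].max(),q[:,2].max())
m=rg&(sat<40)&(c.max(-1)>110)&(z<.04)&(z>.015)&(P[...,0]>85)
p=P[m];print("rail x",np.percentile(p[:,0],[2,98]),np.polyfit(p[:,1],p[:,0],1))
# pivot disc
u,v=384,275
print("pivot px",P[v,u],z[v,u])
# caul front face / top
m=(sat>50)&(np.hypot(x-.602,y+.0097)<.05)&(z>.09)&(np.arange(480)[:,None]>230)
q=np.dstack([P,z*1000])[m];print("caul z",np.percentile(q[:,2],[1,99]))
tp=W[m&(z>.165)];print("caul top",cv2.minAreaRect((tp[:,:2]*1000).astype(np.float32)),np.median(tp[:,2]))
fr=q[q[:,2]<150]; print("front",np.median(fr[:,0]))
for zz in range(95,170,15):
    s=fr[abs(fr[:,2]-zz)<4]
    if len(s):print(zz,s[:,1].min().round(1),s[:,1].max().round(1),np.median(s[:,0]).round(1))
m=rg&(c.max(-1)<60)&(z<.04)&(z>.005)&(P[...,1]<-80)
p=W[m];rc=cv2.minAreaRect((p[:,:2]*1000).astype(np.float32));print("sleeve",rc,np.percentile(p[:,2],90), (rc[0]/np.array(1000)-O)@n*1000,(rc[0]/np.array(1000)-O)@t*1000)
E
```

```text
slats y range [12.1376474  12.73565519 47.29272516 76.71967901 77.08604091] x [-73.09302235  71.46996938]
slat rect ((589.3667602539062, 32.09349060058594), (151.132568359375, 66.04668426513672), 13.142389297485352)
-20 face 17.4 back 76.8
-5 face 15.6 back 76.8
10 face 12.8 back 76.6
25 face 12.1 back 76.7
40 face 12.0 back 76.5
55 face 12.0 back 76.4
70 face 12.4 back 76.5
pad n 2888 y [-19.01626258  -1.45121091   1.86168697   4.50079413] x [-17.81006452  99.29363162 120.18779088] z [17.17759997 25.75510498 38.31396442]
 face x 93.80456293329796 113.63227676626158 26.802781963947563
rail x [ 87.56681243 119.86289459] [1.56330855e-03 1.03653058e+02]
pivot px [-17.74501926 -45.69499346] 0.04158030107593791
caul z [ 95.87520426 203.6072918 ]
caul top ((600.8804321289062, -9.724658966064453), (51.15400695800781, 97.24528503417969), 12.161422729492188) 0.1694663626858511
front 23.457354240085508
95 -6.7 10.6 23.5
110 -7.0 10.5 23.5
125 -6.9 10.3 23.4
140 -20.4 23.1 23.5Traceback (most recent call last):
  File "<stdin>", line 32, in <module>
    return _quantile_unchecked(
        a, q, axis, out, overwrite_input, method, keepdims, weights)
    return _ureduce(a,
                    func=_quantile_ureduce_func,
    ...<5 lines>...
                    overwrite_input=overwrite_input,
                    method=method)
    r = func(a, **kwargs)
    result = _quantile(arr,
                       quantiles=q,
    ...<2 lines>...
                       out=out,
                       weights=wgt)
    slices_having_nans = np.isnan(arr[-1, ...])
                                  ~~~^^^^^^^^^
IndexError: index -1 is out of bounds for axis 0 with size 0
```

```bash
python3 - <<'E'
from h import *
f=load("pics/wrist6.npz");W=wcloud(f);c=f["color"].astype(int);sat=c.max(-1)-c.min(-1)
z=W[...,2]
a=np.radians(13.2);n=np.array([np.cos(a),np.sin(a)]);t=np.array([-n[1],n[0]])
O=np.array([.6025,-.011])
P=np.dstack([(W[...,:2]-O)@n*1000,(W[...,:2]-O)@t*1000,z*1000])
for v in range(224,264,5): print(v,[(u,P[v,u].round(0).astype(int).tolist()) for u in (331,334,337,340,343)])
for u,v in((470,320),(490,335),(505,348),(440,310),(515,345),(460,325)): print(u,v,P[v,u].round(1),c[v,u])
m=(c.max(-1)<75)&(P[...,2]<40)&(P[...,2]>10)&(P[...,1]<-75)&(P[...,1]>-220)&(abs(P[...,0]+90)<80)
p=P[m];print(len(p))
rc=cv2.minAreaRect(p[:,:2].astype(np.float32));print(rc); d=np.array(rc[0])-[-18,-45];print(np.hypot(*d),np.degrees(np.arctan2(d[1],d[0]))%360)
E
```

```text
224 [(331, [8, -10, 0]), (334, [14, -11, 23]), (337, [13, -13, 22]), (340, [14, -15, 24]), (343, [8, -19, 0])]
229 [(331, [4, -10, 0]), (334, [11, -11, 28]), (337, [11, -13, 28]), (340, [11, -15, 27]), (343, [3, -19, -1])]
234 [(331, [0, -10, 0]), (334, [9, -11, 31]), (337, [9, -13, 33]), (340, [9, -15, 31]), (343, [6, -18, 24])]
239 [(331, [23, -6, 92]), (334, [5, -11, 33]), (337, [6, -13, 33]), (340, [5, -15, 33]), (343, [4, -17, 28])]
244 [(331, [23, -6, 101]), (334, [2, -11, 34]), (337, [2, -13, 34]), (340, [2, -15, 33]), (343, [0, -18, 27])]
249 [(331, [23, -6, 109]), (334, [24, -7, 111]), (337, [-1, -13, 35]), (340, [-1, -15, 34]), (343, [-3, -18, 28])]
254 [(331, [23, -5, 117]), (334, [23, -7, 117]), (337, [-5, -13, 34]), (340, [-5, -15, 33]), (343, [-17, -20, -1])]
259 [(331, [23, -5, 123]), (334, [23, -6, 123]), (337, [-9, -13, 33]), (340, [-10, -15, 32]), (343, [-21, -20, 0])]
470 320 [ -61.7 -122.3   31.9] [58 64 73]
490 335 [ -76.8 -143.7   32.9] [55 60 69]
505 348 [ -91.9 -162.7   32.4] [53 58 67]
440 310 [-47.  -91.3  40.3] [215 216 220]
515 345 [ -89.6 -172.5   32.6] [47 54 64]
460 325 [ -65.6 -113.9   32.3] [114 117 123]
1487
((-79.28839111328125, -144.86141967773438), (72.76631164550781, 20.22378921508789), 58.081642150878906)
117.16898064465325 238.46112663637984
```

The pad face is at y≈−10.3, the slats' face at +12.0, and the held caul at y≈+1.8, x≈−1.5. I'll correct by (+1, −0.7) mm and lower it.

play_rows --pt "1 -0.7 -20 0 0 0 10" --pt "1 -0.7 -40 0 0 0 10" --pt "1 -0.7 -44 0 0 0 10" --pt "1 -0.7 -48 0 0 0 10" --pt "1 -0.7 -54 0 0 0 10" --pt "1 -0.7 -60 0 0 0 10" --pt "1 -0.7 -66 0 0 0 10" --pt "1 -0.7 -66 0 0 0 10"

```text
clock: 9.4
tcp_pos: [0.6025, -0.0104, 0.0317]
orientation: [-3.121, -0.362, 0.002]
contact_force: [-0.6, -0.4, -0.4]
grip_width: 0.0176
```

```bash
python3 - <<'E'
from bench import r
from h import *
f=r.grab_frame("wrist"); cv2.imwrite("pics/wrist7.png",f["color"]); np.savez("pics/wrist7.npz",**f)
o=r.get_obs();print(o["clock"],o["tcp_pos"],o["grip_width"],o["contact_force"])
E
```

```text
9.45 [ 0.60284303 -0.01040194  0.03205169] 0.017677581690897663 [-0.15083144 -0.73391118 -0.20873966]
```

View pics/wrist7.png

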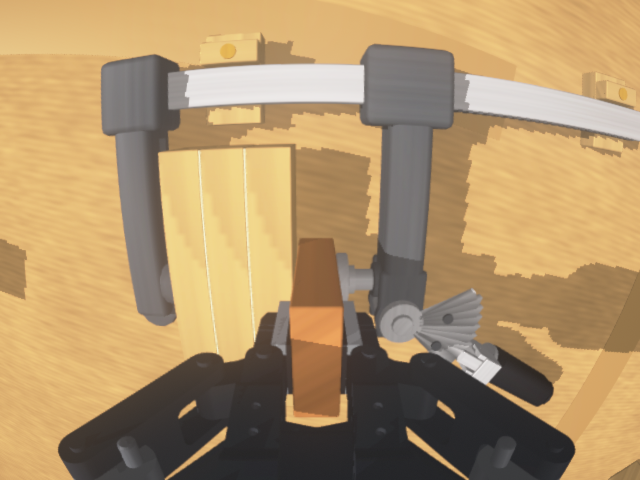

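The caul is entering the gap clear of both slats (edge ~295) and pad (~340), with no side force. I'll lower it the rest of the way.

play_rows --pt "0 0 -6 0 0 0 10" --pt "0 0 -12 0 0 0 10" --pt "0 0 -17 0 0 0 10" --pt "0 0 -21 0 0 0 10" --pt "0 0 -23 0 0 0 10" --pt "0 0 -23 0 0 0 10" --pt "0 0 -23 0 0 0 10"

```text
clock: 10.15
tcp_pos: [0.6032, -0.0104, 0.0095]
orientation: [3.121, 0.362, 0.0]
contact_force: [0.5, -0.3, 0.5]
grip_width: 0.0175
```

play_rows --pt "0 0 -0.5 0 0 0 10" --pt "0 0 -1 0 0 0 10" --pt "0 0 -1 0 0 0 10"

```text
clock: 10.45
tcp_pos: [0.6033, -0.0104, 0.0085]
orientation: [3.121, 0.362, 0.001]
contact_force: [0.4, 0.5, -1.3]
grip_width: 0.0174
```

```bash
python3 - <<'E'
from bench import r
from h import *
f=r.grab_frame("wrist"); cv2.imwrite("pics/wrist8.png",f["color"]); np.savez("pics/wrist8.npz",**f)
o=r.get_obs();print(o["clock"],o["tcp_pos"],o["grip_width"],o["contact_force"])
E
```

```text
10.5 [ 0.60326487 -0.01035991  0.0085389 ] 0.01761302740575277 [ 0.34640535 -0.02772821  0.58692509]
```

View pics/wrist8.png

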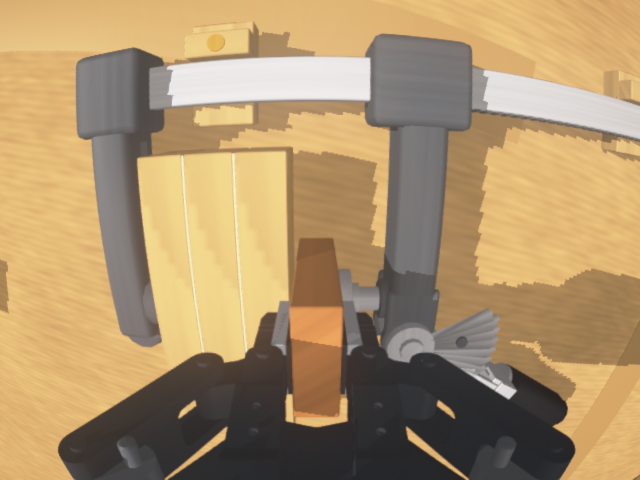

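The caul is at floor height (z matches the pick), so I'll open and retreat upward.

play_rows --pt "0 0 -1 0 0 0 22" --pt "0 0 -1 0 0 0 26" --pt "0 0 -1 0 0 0 32" --pt "0 0 -1 0 0 0 40" --pt "0 0 -1 0 0 0 40" --pt "0 0 10 0 0 0 40" --pt "0 0 40 0 0 0 40" --pt "0 0 85 0 0 0 40" --pt "0 0 110 0 0 0 40" --pt "0 0 110 0 0 0 40"

```text
clock: 11.5
tcp_pos: [0.6064, -0.0101, 0.1238]
orientation: [3.12, 0.361, 0.014]
contact_force: [0.0, -0.3, 0.9]
grip_width: 0.0403
```

```bash
python3 - <<'E'
from bench import r
from h import *
for n in("wrist","scene"):
    f=r.grab_frame(n); cv2.imwrite(f"pics/{n}9.png",f["color"] if n=="wrist" else cv2.resize(f["color"][180:380,260:460],None,fx=3,fy=3)); np.savez(f"pics/{n}9.npz",**f)
f=load("pics/wrist9.npz")
o=r.get_obs();print(o["clock"],o["tcp_pos"],o["grip_width"],o["contact_force"])
W=wcloud(f);c=f["color"].astype(int);sat=c.max(-1)-c.min(-1);z=W[...,2]
a=np.radians(13.2);n=np.array([np.cos(a),np.sin(a)]);t=np.array([-n[1],n[0]]);O=np.array([.6025,-.011])
P=np.dstack([(W[...,:2]-O)@n*1000,(W[...,:2]-O)@t*1000,z*1000])
m=(abs(P[...,2]-80)<4)&(np.hypot(P[...,0],P[...,1])<40)&(sat>30)
p=P[m];print(cv2.minAreaRect(p[:,:2].astype(np.float32)),np.median(p[:,2]),len(p))
E
```

```text
11.6 [ 0.60348242 -0.01039738  0.11951924] 0.03972088762608862 [-0.26671614 -0.13959578 -0.73743175]
((0.04429054260253906, 0.14860057830810547), (17.395984649658203, 50.6658935546875), 89.41692352294922) 79.91753772185537 2041
```

View pics/wrist9.png

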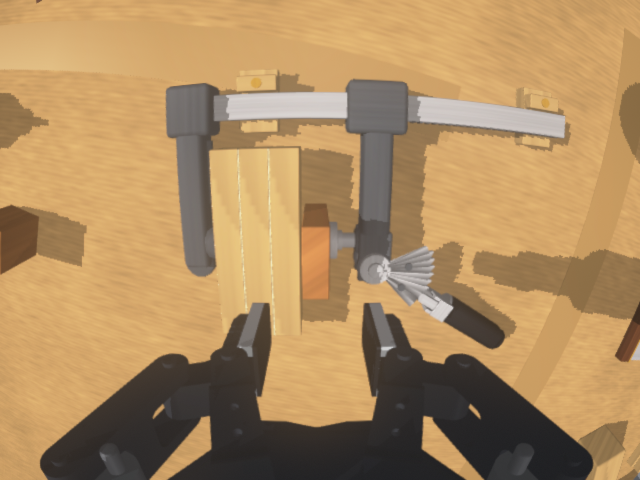

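View pics/scene9.png

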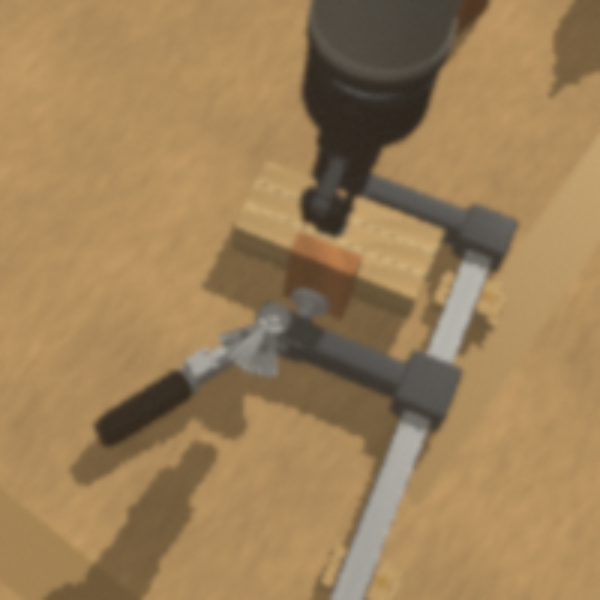

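The caul stands square at clamp (0.0, +0.15) mm with its top at 79.9 mm, clear of the hand. In the wrist view it spans (302–329, 205–298). The lever is still open, at swing ≈0.15. Next I'll shut the fingers and go to the robot side of the sleeve.

play_rows --pt "-10 -20 20 0 0 -0.1 0" --pt "-25 -50 20 0 0 -0.2 0" --pt "-45 -85 20 0 0 -0.3 0" --pt "-70 -115 20 0 0 -0.4 0" --pt "-91 -148 10 0 0 -0.5 0" --pt "-91 -148 -20 0 0 -0.553 0" --pt "-91 -148 -60 0 0 -0.553 0" --pt "-91 -148 -90 0 0 -0.553 0" --pt "-91 -148 -90 0 0 -0.553 0" --pt "-91 -148 -90 0 0 -0.553 0"

```text
clock: 12.6
tcp_pos: [0.5113, -0.1581, 0.0279]
orientation: [-3.101, 0.504, 0.004]
contact_force: [0.2, -0.5, 1.3]
grip_width: 0.0001
```

```bash
cat > lev.py <<'E'
from h import *
from scipy.spatial.transform import Rotation as R
a=np.radians(13.2);n=np.array([np.cos(a),np.sin(a)]);t=np.array([-n[1],n[0]]);O=np.array([.6025,-.011])
PIV=np.array([595.3,-58.9])
def clampP(f,w=True):
    W=(wcloud if w else cloud)(f);return np.dstack([(W[...,:2]-O)@n*1000,(W[...,:2]-O)@t*1000,W[...,2]*1000])
def look(r,name):
    f=r.grab_frame("wrist");cv2.imwrite(f"pics/{name}.png",f["color"]);np.savez(f"pics/{name}.npz",**f)
    o=r.get_obs();M=R.from_rotvec(o["orientation"]).as_matrix()
    tx=np.degrees(np.arctan2(M[1,0],M[0,0]))
    print("t",o["clock"],"tcp",(o["tcp_pos"]*1000).round(1),"toolx",tx.round(2),"w",o["grip_width"].round(4),"F",o["contact_force"].round(2),"j7",o["joints"][6].round(2))
    d=o["tcp_pos"][:2]*1000-PIV
    print("tcp about pivot: r",np.hypot(*d).round(1),"ang",(np.degrees(np.arctan2(d[1],d[0]))%360).round(2))
    P=clampP(f);c=f["color"].astype(int)
    return f,P,c
E
python3 - <<'E'
from lev import *
from bench import r
f,P,c=look(r,"wrist10")
E
```

```text
Traceback (most recent call last):
  File "lev.py", line 11, in look
    print("t",o["clock"],"tcp",(o["tcp_pos"]*1000).round(1),"toolx",tx.round(2),"w",o["grip_width"].round(4),"F",o["contact_force"].round(2),"j7",o["joints"][6].round(2))
                                                                                    ^^^^^^^^^^^^^^^^^^^^^
AttributeError: 'float' object has no attribute 'round'
```

View pics/wrist10.png

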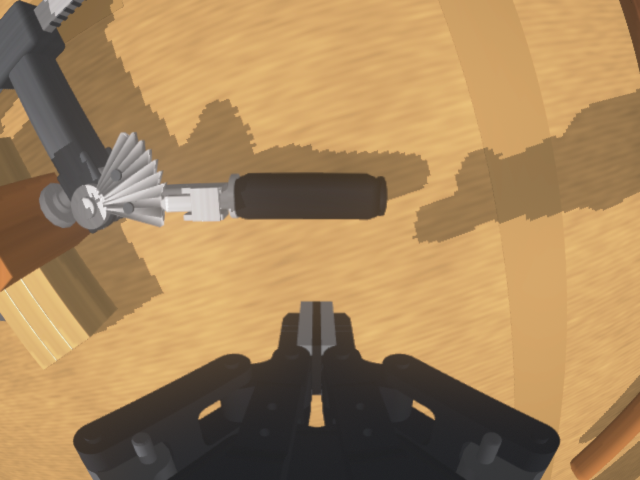

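The sleeve (235–385, 173–219) is horizontal in the view, parallel to the shut fingertips at (317,305). I'll measure tip and sleeve exactly.

```bash
sed -i 's/o\["grip_width"\].round(4)/round(o["grip_width"],4)/' lev.py
cat >> lev.py <<'E'
def sleeve(f,P,c):
    W=wcloud(f)
    m=(c.max(-1)<75)&(P[...,2]<38)&(P[...,2]>12)&(np.hypot(P[...,0]+18,P[...,1]+45)>70)&(np.hypot(P[...,0]+18,P[...,1]+45)<160)
    m=cv2.morphologyEx(m.astype(np.uint8),cv2.MORPH_OPEN,np.ones((3,3)))
    nl,lab,st,_=cv2.connectedComponentsWithStats(m);i=1+np.argmax(st[1:,4]);p=P[lab==i]
    rc=cv2.minAreaRect(p[:,:2].astype(np.float32));d=np.array(rc[0])+[18,45]
    ang=np.degrees(np.arctan2(d[1],d[0]))%360
    print("sleeve",rc,"z",np.percentile(p[:,2],[5,50,95]).round(1),"r",np.hypot(*d).round(1),"swing",np.radians(ang-230).round(3))
def tip(f,P,c,tcp,rv):
    W=wcloud(f);M=R.from_rotvec(rv).as_matrix();Q=(W-tcp)@M*1000
    g=(c.max(-1)-c.min(-1)<25)&(abs(Q[...,0])<25)&(abs(Q[...,1])<20)&(Q[...,2]>-60)&(Q[...,2]<-20);g[:250]=0
    q=Q[g];print("tip tool-frame zmax",q[:,2].max().round(1),"x",np.percentile(q[:,0],[1,99]).round(1),"y",np.percentile(q[:,1],[1,99]).round(1))
E
python3 - <<'E'
from lev import *
from bench import r
f,P,c=look(r,"wrist11");sleeve(f,P,c)
o=r.get_obs();tip(f,P,c,o["tcp_pos"],o["orientation"])
E
```

```text
t 12.7 tcp [ 513.2 -158.5   29.7] toolx -18.46 w 0.0 F [-0.5  -0.54 -0.09] j7 -1.76
tcp about pivot: r 129.1 ang 230.5
sleeve ((-79.96063995361328, -145.26809692382812), (73.11084747314453, 20.43110466003418), 58.33637237548828) z [26.4 32.3 33.8] r 117.9 swing 0.145
tip tool-frame zmax -39.7 x [ 5.6 11. ] y [-12.1  12.9]
```

play_rows --pt "0 0 -25 0 0 0 0" --pt "0 0 -45 0 0 0 0" --pt "0 0 -54 0 0 0 0" --pt "0 0 -57 0 0 0 0" --pt "0 0 -57 0 0 0 0" --pt "0 0 -57 0 0 0 0"

```text
clock: 13.3
tcp_pos: [0.513, -0.1586, -0.0276]
orientation: [3.101, -0.504, 0.003]
contact_force: [-0.7, -0.5, 0.1]
grip_width: 0.0003
```

```bash
python3 - <<'E'
from lev import *
from bench import r
f,P,c=look(r,"wrist12");sleeve(f,P,c)
o=r.get_obs();tip(f,P,c,o["tcp_pos"],o["orientation"])
# schedule relative to the current pose
cur=o["tcp_pos"][:2]*1000;M=R.from_rotvec(o["orientation"]).as_matrix();tx=np.arctan2(M[1,0],M[0,0])
for s in np.arange(.145,.80,.01):
    th=np.radians(243.2)+s;p=PIV+np.array([120*np.cos(th)+22*np.sin(th),120*np.sin(th)-22*np.cos(th)])
    print(round(s,3),(p-cur).round(1),round((th+np.pi/2-tx+np.pi)%(2*np.pi)-np.pi,3))
E
```

```text
t 13.35 tcp [ 513.  -158.6  -27.6] toolx -18.47 w 0.0002 F [0.4  0.25 0.22] j7 -1.77
tcp about pivot: r 129.3 ang 230.46
sleeve ((-80.28739166259766, -145.33389282226562), (73.79584503173828, 20.588693618774414), 57.975135803222656) z [24.  32.3 33.8] r 118.1 swing 0.143
tip tool-frame zmax -40.2 x [ 6.2 11.6] y [-12.  13.]
0.145 [23.4 -7.1] -0.0
0.155 [24.4 -7.7] 0.01
0.165 [25.5 -8.3] 0.02
0.175 [26.6 -8.9] 0.03
0.185 [27.7 -9.4] 0.04
0.195 [ 28.8 -10. ] 0.05
0.205 [ 29.9 -10.5] 0.06
0.215 [ 31. -11.] 0.07
0.225 [ 32.1 -11.5] 0.08
0.235 [ 33.2 -12. ] 0.09
0.245 [ 34.3 -12.5] 0.1
0.255 [ 35.5 -13. ] 0.11
0.265 [ 36.6 -13.4] 0.12
0.275 [ 37.7 -13.9] 0.13
0.285 [ 38.9 -14.3] 0.14
0.295 [ 40.  -14.8] 0.15
0.305 [ 41.1 -15.2] 0.16
0.315 [ 42.3 -15.6] 0.17
0.325 [ 43.4 -16. ] 0.18
0.335 [ 44.6 -16.4] 0.19
0.345 [ 45.8 -16.7] 0.2
0.355 [ 46.9 -17.1] 0.21
0.365 [ 48.1 -17.4] 0.22
0.375 [ 49.3 -17.8] 0.23
0.385 [ 50.5 -18.1] 0.24
0.395 [ 51.6 -18.4] 0.25
0.405 [ 52.8 -18.7] 0.26
0.415 [ 54. -19.] 0.27
0.425 [ 55.2 -19.3] 0.28
0.435 [ 56.4 -19.5] 0.29
0.445 [ 57.6 -19.8] 0.3
0.455 [ 58.8 -20
[... 153 characters left out ...]
 0.37
0.525 [ 67.2 -21.4] 0.38
0.535 [ 68.4 -21.5] 0.39
0.545 [ 69.6 -21.7] 0.4
0.555 [ 70.8 -21.8] 0.41
0.565 [ 72.1 -21.9] 0.42
0.575 [ 73.3 -22. ] 0.43
0.585 [ 74.5 -22.1] 0.44
0.595 [ 75.7 -22.1] 0.45
0.605 [ 76.9 -22.2] 0.46
0.615 [ 78.1 -22.3] 0.47
0.625 [ 79.4 -22.3] 0.48
0.635 [ 80.6 -22.3] 0.49
0.645 [ 81.8 -22.3] 0.5
0.655 [ 83.  -22.3] 0.51
0.665 [ 84.2 -22.3] 0.52
0.675 [ 85.5 -22.3] 0.53
0.685 [ 86.7 -22.2] 0.54
0.695 [ 87.9 -22.2] 0.55
0.705 [ 89.1 -22.1] 0.56
0.715 [ 90.3 -22.1] 0.57
0.725 [ 91.6 -22. ] 0.58
0.735 [ 92.8 -21.9] 0.59
0.745 [ 94.  -21.8] 0.6
0.755 [ 95.2 -21.6] 0.61
0.765 [ 96.4 -21.5] 0.62
0.775 [ 97.6 -21.4] 0.63
0.785 [ 98.8 -21.2] 0.64
0.795 [100. -21.] 0.65
```

View pics/wrist12.png

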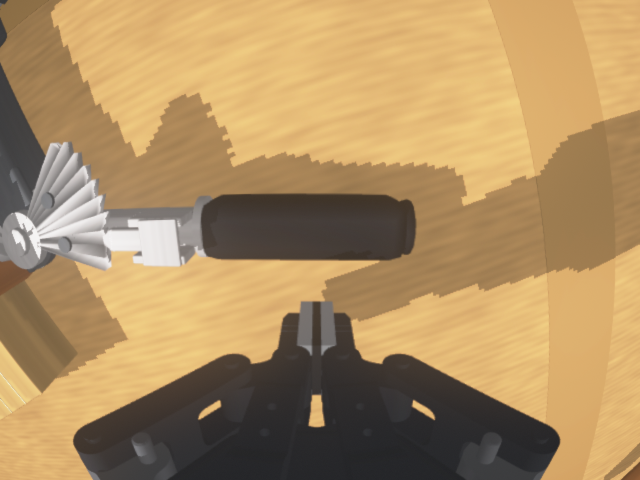

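The fingertips are level with the sleeve (tip z≈12 mm) and in line with its middle. I'll close up and swing through the free range.

play_rows --pt "8 -2.5 0 0 0 0 0" --pt "16 -5 0 0 0 0 0" --pt "21 -6.4 0 0 0 0 0" --pt "23.4 -7.1 0 0 0 0 0" --pt "26.6 -8.9 0 0 0 0.03 0" --pt "29.9 -10.5 0 0 0 0.06 0" --pt "32.1 -11.5 0 0 0 0.08 0" --pt "32.1 -11.5 0 0 0 0.08 0" --pt "32.1 -11.5 0 0 0 0.08 0"

```text
clock: 14.25
tcp_pos: [0.5445, -0.1701, -0.0285]
orientation: [3.118, -0.38, 0.001]
contact_force: [0.0, 1.3, 0.4]
grip_width: 0.0002
```

```bash
python3 - <<'E'
from lev import *
from bench import r
f,P,c=look(r,"wrist13");sleeve(f,P,c)
E
```

```text
t 14.3 tcp [ 544.5 -170.1  -28.5] toolx -13.89 w -0.0002 F [0.49 0.36 0.22] j7 -1.7
tcp about pivot: r 122.2 ang 245.47
sleeve ((-74.27020263671875, -148.7094268798828), (74.00050354003906, 27.665489196777344), 62.79320526123047) z [20.5 32.1 33.8] r 118.0 swing 0.201
```

View pics/wrist13.png

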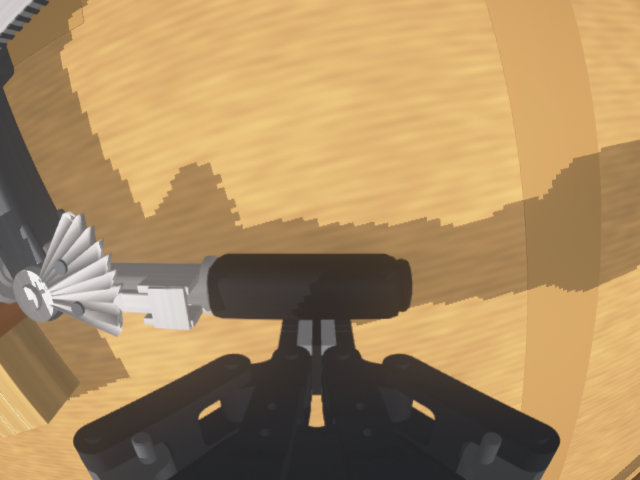

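play_rows --pt "3.4 -1.5 0 0 0 0.03 0" --pt "6.8 -2.8 0 0 0 0.06 0" --pt "9 -3.7 0 0 0 0.08 0" --pt "10.2 -4.1 0 0 0 0.09 0" --pt "10.2 -4.1 0 0 0 0.09 0"

```text
clock: 14.8
tcp_pos: [0.5534, -0.1739, -0.0288]
orientation: [-3.132, 0.237, 0.004]
contact_force: [-4.7, 1.6, 2.9]
grip_width: 0.0002
```

```bash
python3 - <<'E'
from lev import *
from bench import r
f,P,c=look(r,"wrist14");sleeve(f,P,c)
E
```

```text
t 14.85 tcp [ 553.5 -173.9  -28.8] toolx -8.67 w -0.0002 F [-5.32  1.1   1.84] j7 -1.62
tcp about pivot: r 122.4 ang 250.04
sleeve ((-65.76197052001953, -152.82872009277344), (74.33716583251953, 27.75197982788086), 67.78022003173828) z [20.6 32.1 33.8] r 117.9 swing 0.281
```

View pics/wrist14.png

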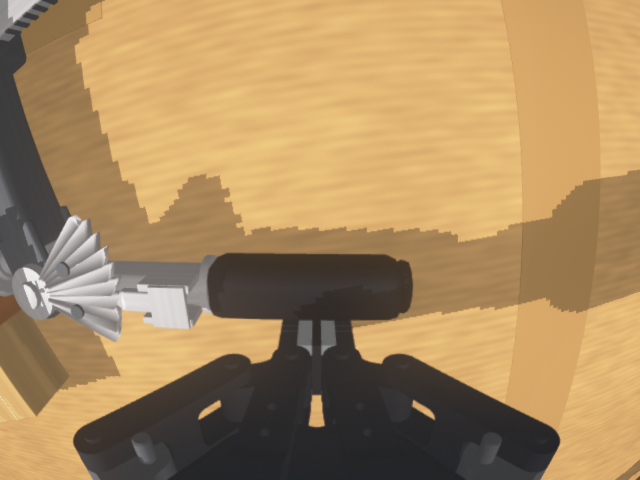

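The push has built to about 5.4 N, so it's climbing the first tooth. Now small steps.

play_rows --pt "0.6 -0.2 0 0 0 0.005 0" --pt "1.2 -0.4 0 0 0 0.01 0"

```text
clock: 15.05
tcp_pos: [0.5545, -0.1743, -0.0288]
orientation: [-3.134, 0.222, 0.004]
contact_force: [-5.9, 1.8, 3.7]
grip_width: -0.0002
```

play_rows --pt "0.6 -0.2 0 0 0 0.005 0" --pt "1.2 -0.4 0 0 0 0.01 0"

```text
clock: 15.25
tcp_pos: [0.5553, -0.1746, -0.0288]
orientation: [-3.135, 0.206, 0.005]
contact_force: [-7.2, 2.0, 5.2]
grip_width: -0.0
```

play_rows --pt "0.6 -0.2 0 0 0 0.005 0" --pt "1.2 -0.4 0 0 0 0.01 0"

```text
clock: 15.45
tcp_pos: [0.5562, -0.1749, -0.0289]
orientation: [-3.136, 0.19, 0.005]
contact_force: [-7.9, 1.8, 5.8]
grip_width: -0.0002
```

play_rows --pt "0.6 -0.2 0 0 0 0.005 0" --pt "1.2 -0.4 0 0 0 0.01 0"

```text
clock: 15.65
tcp_pos: [0.5575, -0.1754, -0.0288]
orientation: [-3.136, 0.175, 0.005]
contact_force: [-6.9, 1.4, 4.7]
grip_width: -0.0001
```

```bash
python3 - <<'E'
from lev import *
from bench import r
f,P,c=look(r,"wrist15");sleeve(f,P,c)
f=r.grab_frame("scene");cv2.imwrite("pics/scene15.png",cv2.resize(f["color"][230:380,270:440],None,fx=4,fy=4,interpolation=cv2.INTER_CUBIC))
E
```

```text
t 15.7 tcp [ 557.6 -175.4  -28.9] toolx -6.37 w 0.0 F [-6.18  1.1   5.59] j7 -1.59
tcp about pivot: r 122.4 ang 252.07
sleeve ((-62.02701187133789, -154.3939666748047), (74.26213836669922, 27.93350601196289), 70.00589752197266) z [20.5 32.1 33.8] r 117.9 swing 0.316
```

View pics/wrist15.png

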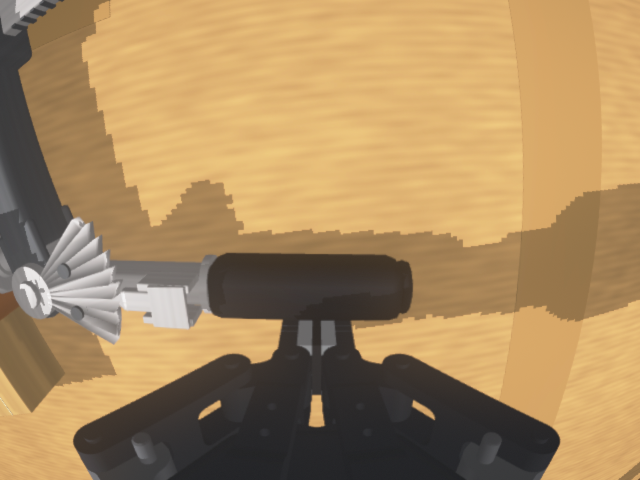

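View pics/scene15.png

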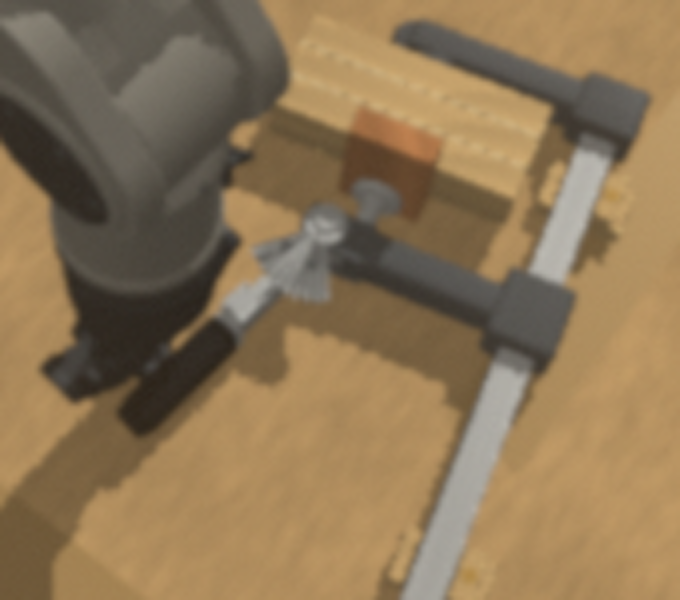

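The lever is at swing ≈0.345 with no click yet. The push is about 6–8 N and steady, so I'll keep stepping.

play_rows --pt "0.6 -0.2 0 0 0 0.005 0" --pt "1.2 -0.4 0 0 0 0.01 0"

```text
clock: 15.95
tcp_pos: [0.5585, -0.1757, -0.0289]
orientation: [-3.137, 0.159, 0.006]
contact_force: [-8.5, 3.0, 6.0]
grip_width: -0.0003
```

play_rows --pt "0.6 -0.2 0 0 0 0.005 0" --pt "1.2 -0.4 0 0 0 0.01 0"

```text
clock: 16.15
tcp_pos: [0.5592, -0.176, -0.0289]
orientation: [-3.138, 0.144, 0.007]
contact_force: [-9.1, 3.0, 7.3]
grip_width: 0.0
```

play_rows --pt "0.6 -0.2 0 0 0 0.005 0" --pt "1.2 -0.3 0 0 0 0.01 0"

```text
clock: 16.35
tcp_pos: [0.562, -0.1767, -0.0289]
orientation: [-3.139, 0.128, 0.002]
contact_force: [-3.1, 0.4, -1.1]
grip_width: 0.0004
```

Click 1: the push fell from 9.5 N to 3.1 N and the tool sprang 2.8 mm ahead. I'll check the swing.

```bash
cat >> lev.py <<'E'
def sw2(f):
    # swing from steel bar+sleeve ridge: use points of sleeve outer half beyond hand & leading edge
    P=clampP(f);c=f["color"].astype(int)
    r_=np.hypot(P[...,0]+18,P[...,1]+45)
    m=(c.max(-1)<75)&(P[...,2]>31.5)&(P[...,2]<36)&(r_>80)&(r_<150)
    p=P[m][:,:2]+[18,45]
    ang=np.degrees(np.arctan2(p[:,1],p[:,0]))%360;med=np.median(ang)
    p=p[abs(ang-med)<12];d=np.array([np.mean(np.cos(np.radians(ang[abs(ang-med)<12]))),np.mean(np.sin(np.radians(ang[abs(ang-med)<12])))])
    print("ridge swing",np.radians(np.degrees(np.arctan2(d[1],d[0]))%360-230).round(3),len(p))
E
python3 - <<'E'
from lev import *
from bench import r
for n in(11,12,13,14,15): sw2(load(f"pics/wrist{n}.npz")) if __import__('os').path.exists(f"pics/wrist{n}.npz") else 0
f,P,c=look(r,"wrist16");sleeve(f,P,c);sw2(f)
E
```

```text
ridge swing 0.145 3588
ridge swing 0.147 7664
ridge swing 0.223 7860
ridge swing 0.303 7910
ridge swing 0.338 7956
t 16.4 tcp [ 562.6 -176.7  -28.9] toolx -4.65 w -0.0 F [-2.07 -0.52 -1.92] j7 -1.57
tcp about pivot: r 122.3 ang 254.48
sleeve ((-57.78921127319336, -155.9677734375), (73.94400024414062, 27.852779388427734), 71.7944107055664) z [20.6 32.1 33.8] r 117.9 swing 0.354
ridge swing 0.376 7933
```

Swing is 0.376 after click 1. Heading for click 2 near 0.50.

play_rows --pt "1.2 -0.3 0 0 0 0.01 0" --pt "2.4 -0.6 0 0 0 0.02 0" --pt "3.6 -0.9 0 0 0 0.03 0" --pt "4.8 -1.2 0 0 0 0.04 0"

```text
clock: 16.8
tcp_pos: [0.5669, -0.1779, -0.0289]
orientation: [-3.141, 0.065, 0.003]
contact_force: [-6.7, 1.0, 0.3]
grip_width: 0.0001
```

play_rows --pt "1.2 -0.2 0 0 0 0.01 0" --pt "2.4 -0.5 0 0 0 0.02 0" --pt "3.6 -0.7 0 0 0 0.03 0" --pt "4.8 -0.9 0 0 0 0.04 0"

```text
clock: 17.2
tcp_pos: [0.5707, -0.1788, -0.0289]
orientation: [-3.141, 0.003, 0.005]
contact_force: [-8.8, 0.9, 3.8]
grip_width: -0.0001
```

```bash
python3 - <<'E'
from lev import *
from bench import r
f,P,c=look(r,"wrist17");sw2(f)
E
```

```text
t 17.25 tcp [ 570.8 -178.8  -28.9] toolx -0.07 w -0.0001 F [-7.12  1.    2.44] j7 -1.5
tcp about pivot: r 122.4 ang 258.45
ridge swing 0.449 7993
```

play_rows --pt "1.2 -0.2 0 0 0 0.01 0" --pt "2.4 -0.4 0 0 0 0.02 0" --pt "2.4 -0.4 0 0 0 0.02 0"

```text
clock: 17.55
tcp_pos: [0.5729, -0.1793, -0.0289]
orientation: [-3.141, -0.028, 0.006]
contact_force: [-7.6, 1.7, 3.0]
grip_width: -0.0001
```

play_rows --pt "0.6 -0.1 0 0 0 0.005 0" --pt "1.2 -0.2 0 0 0 0.01 0"

```text
clock: 17.75
tcp_pos: [0.5739, -0.1795, -0.0289]
orientation: [-3.141, -0.044, 0.006]
contact_force: [-9.2, 1.1, 3.9]
grip_width: -0.0001
```

play_rows --pt "0.6 -0.1 0 0 0 0.005 0" --pt "1.2 -0.2 0 0 0 0.01 0"

```text
clock: 17.95
tcp_pos: [0.5747, -0.1796, -0.029]
orientation: [-3.141, -0.06, 0.007]
contact_force: [-10.4, 1.1, 4.9]
grip_width: -0.0001
```

play_rows --pt "0.6 -0.1 0 0 0 0.005 0" --pt "1.2 -0.2 0 0 0 0.01 0"

```text
clock: 18.15
tcp_pos: [0.5766, -0.1799, -0.0288]
orientation: [-3.141, -0.075, 0.005]
contact_force: [-4.0, -0.2, -2.4]
grip_width: 0.0002
```

```bash
python3 - <<'E'
from lev import *
from bench import r
f,P,c=look(r,"wrist18");sw2(f)
E
```

```text
t 18.2 tcp [ 577.7 -179.9  -28.8] toolx 2.78 w 0.0003 F [-4.74  0.06 -2.51] j7 -1.46
tcp about pivot: r 122.3 ang 261.7
ridge swing 0.499 7992
```

Click 2: the push fell from 10.4 to 4.0 N at swing 0.499. Continuing to the third.

play_rows --pt "1.2 -0.2 0 0 0 0.01 0" --pt "2.4 -0.3 0 0 0 0.02 0" --pt "3.6 -0.5 0 0 0 0.03 0" --pt "4.8 -0.6 0 0 0 0.04 0"

```text
clock: 18.6
tcp_pos: [0.5824, -0.1805, -0.0289]
orientation: [-3.138, -0.139, 0.003]
contact_force: [-7.2, 0.6, 0.0]
grip_width: -0.0001
```

play_rows --pt "1.2 -0.1 0 0 0 0.01 0" --pt "2.4 -0.2 0 0 0 0.02 0" --pt "3.6 -0.3 0 0 0 0.03 0" --pt "3.6 -0.3 0 0 0 0.03 0"

```text
clock: 19.0
tcp_pos: [0.5855, -0.1808, -0.0289]
orientation: [-3.136, -0.186, 0.004]
contact_force: [-7.0, -0.0, 0.9]
grip_width: 0.0004
```

```bash
python3 - <<'E'
from lev import *
from bench import r
f,P,c=look(r,"wrist19");sw2(f)
m=(abs(P[...,2]-80)<4)&(np.hypot(P[...,0],P[...,1])<45)&(c.max(-1)-c.min(-1)>30)
if m.sum()>50: print("caul top",cv2.minAreaRect(P[m][:,:2].astype(np.float32)),m.sum())
E
```

```text
t 19.05 tcp [ 585.6 -180.9  -28.9] toolx 6.76 w -0.0 F [-6.9   0.34 -0.03] j7 -1.41
tcp about pivot: r 122.4 ang 265.44
ridge swing 0.571 7996
```

View pics/wrist19.png

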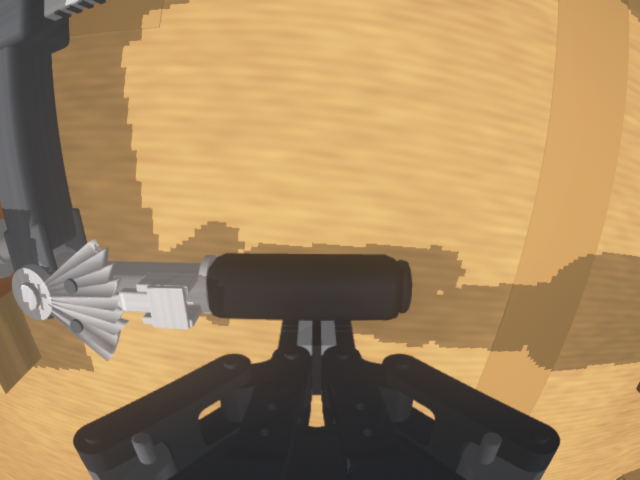

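Swing is 0.571 with the hand square on the sleeve. Small steps to click 3.

play_rows --pt "1.2 0 0 0 0 0.01 0" --pt "2.4 0 0 0 0 0.02 0" --pt "2.4 0 0 0 0 0.02 0"

```text
clock: 19.35
tcp_pos: [0.5874, -0.181, -0.0289]
orientation: [-3.134, -0.217, 0.006]
contact_force: [-9.0, 0.4, 2.9]
grip_width: -0.0001
```

play_rows --pt "0.6 0 0 0 0 0.005 0" --pt "1.2 0 0 0 0 0.01 0"

```text
clock: 19.55
tcp_pos: [0.5882, -0.1811, -0.0289]
orientation: [-3.133, -0.232, 0.007]
contact_force: [-9.9, 0.1, 4.1]
grip_width: -0.0002
```

play_rows --pt "0.6 0 0 0 0 0.005 0" --pt "1.2 0 0 0 0 0.01 0"

```text
clock: 19.75
tcp_pos: [0.5894, -0.1812, -0.0289]
orientation: [-3.132, -0.248, 0.007]
contact_force: [-9.2, 0.2, 3.5]
grip_width: 0.0001
```

```bash
python3 - <<'E'
from lev import *
from bench import r
f,P,c=look(r,"wrist20");sw2(f)
E
```

```text
t 19.8 tcp [ 589.5 -181.2  -28.9] toolx 9.06 w -0.0002 F [-8.67 -0.4   3.06] j7 -1.38
tcp about pivot: r 122.4 ang 267.28
ridge swing 0.603 7957
```

play_rows --pt "0.6 0 0 0 0 0.005 0" --pt "1.2 0 0 0 0 0.01 0"

```text
clock: 20.0
tcp_pos: [0.5905, -0.1812, -0.0289]
orientation: [-3.13, -0.263, 0.007]
contact_force: [-9.9, -0.4, 3.8]
grip_width: 0.0001
```

play_rows --pt "0.6 0 0 0 0 0.005 0" --pt "1.2 0 0 0 0 0.01 0"

```text
clock: 20.2
tcp_pos: [0.5927, -0.1812, -0.0288]
orientation: [3.129, 0.279, -0.004]
contact_force: [-4.1, -0.9, -3.4]
grip_width: -0.0002
```

```bash
python3 - <<'E'
from lev import *
from bench import r
f,P,c=look(r,"wrist21");sw2(f)
E
```

```text
t 20.25 tcp [ 593.3 -181.2  -28.9] toolx 10.22 w 0.0001 F [-4.89  0.35 -2.88] j7 -1.36
tcp about pivot: r 122.3 ang 269.07
ridge swing 0.63 7942
```

Click 3: the push fell from 10 to 4.1 N at swing ≈0.630. The window starts at 0.635, so I'll push a little further into it, well short of the fourth (~0.755), and hold.

play_rows --pt "1.2 0 0 0 0 0.01 0" --pt "2.4 0 0 0 0 0.02 0" --pt "3.6 0 0 0 0 0.03 0" --pt "3.6 0 0 0 0 0.03 0"

```text
clock: 20.65
tcp_pos: [0.5969, -0.1811, -0.0289]
orientation: [3.124, 0.327, -0.003]
contact_force: [-5.5, 0.4, -1.2]
grip_width: -0.0001
```

```bash
python3 - <<'E'
from lev import *
from bench import r
f,P,c=look(r,"wrist22");sw2(f)
f=r.grab_frame("scene");cv2.imwrite("pics/scene22.png",cv2.resize(f["color"][230:380,270:440],None,fx=4,fy=4,interpolation=cv2.INTER_CUBIC));np.savez("pics/scene22.npz",**f)
g=r.grab_frame("top");cv2.imwrite("pics/top22.png",g["color"]);np.savez("pics/top22.npz",**g)
for h in(f,g):
    P=clampP(h,False);c=h["color"].astype(int)
    m=(abs(P[...,2]-80)<5)&(np.hypot(P[...,0],P[...,1])<45)&(c.max(-1)-c.min(-1)>30)
    if m.sum()>10: print("caul top",cv2.minAreaRect(P[m][:,:2].astype(np.float32)),np.median(P[m][:,2]),m.sum())
E
```

```text
t 20.7 tcp [ 596.9 -181.2  -28.9] toolx 11.92 w -0.0 F [-6.27 -0.07 -0.86] j7 -1.34
tcp about pivot: r 122.3 ang 270.77
ridge swing 0.663 7955
caul top ((-1.1097126007080078, 2.6496944427490234), (19.01432991027832, 47.721771240234375), 89.69068908691406) 80.65207873361827 169
caul top ((0.6150398254394531, 5.582060813903809), (51.21953201293945, 18.02008628845215), 0.055905960500240326) 79.39184487206259 205
```

View pics/scene22.png

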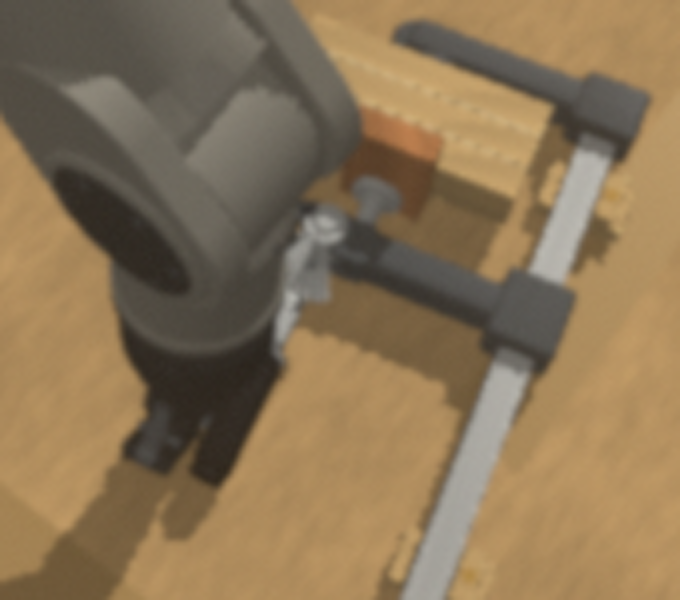

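View pics/wrist22.png

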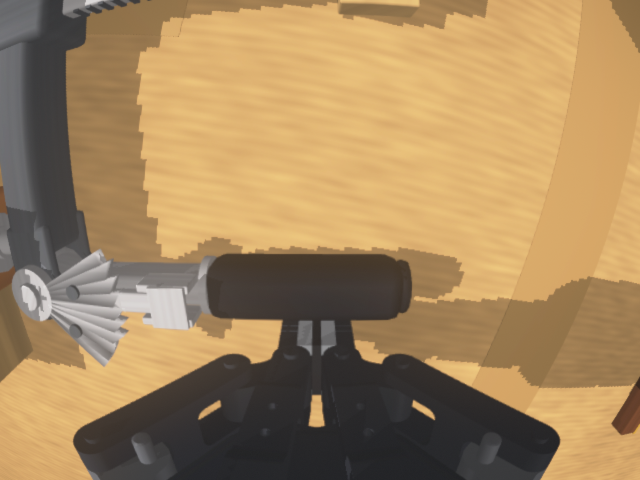

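View pics/top22.png

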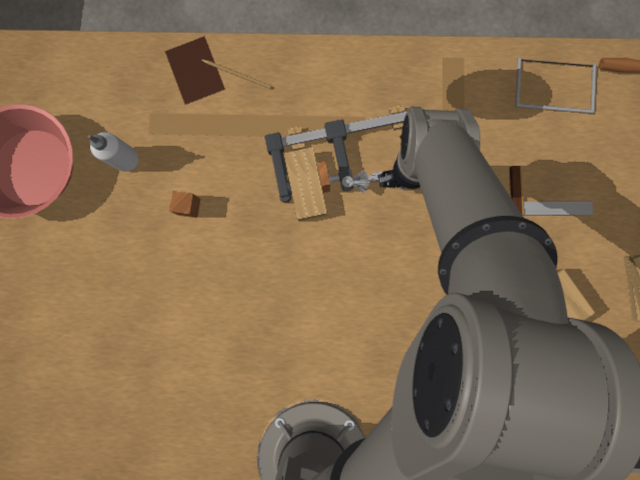

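Swing is ≈0.663, the push about 6 N, and the caul is square between pad and slats (top view (323,175)). I'll add a little margin, settle, and check steadiness before handing in.

play_rows --pt "1.2 0 0 0 0 0.01 0" --pt "1.2 0 0 0 0 0.01 0" --pt "1.2 0 0 0 0 0.01 0" --pt "1.2 0 0 0 0 0.01 0" --pt "1.2 0 0 0 0 0.01 0"

```text
clock: 21.3
tcp_pos: [0.5979, -0.1812, -0.0289]
orientation: [3.123, 0.342, -0.003]
contact_force: [-7.2, 0.2, -0.4]
grip_width: -0.0002
```

```bash
python3 - <<'E'
from lev import *
from bench import r
for i in range(3):
    f,P,c=look(r,f"wrist23_{i}");sw2(f)
print(r.hand_in())
E
```

```text
t 21.35 tcp [ 597.9 -181.1  -28.9] toolx 12.49 w 0.0 F [-6.84 -0.27 -0.96] j7 -1.33
tcp about pivot: r 122.2 ang 271.22
ridge swing 0.672 7977
t 21.4 tcp [ 597.9 -181.2  -28.9] toolx 12.48 w -0.0002 F [-6.92 -0.14  0.51] j7 -1.33
tcp about pivot: r 122.3 ang 271.22
ridge swing 0.672 7949
t 21.45 tcp [ 597.9 -181.1  -28.9] toolx 12.49 w 0.0002 F [-6.71 -0.12  0.15] j7 -1.33
tcp about pivot: r 122.3 ang 271.21
ridge swing 0.672 7976
the job is handed in; nothing more can be done
None
```

I stood the caul in the gap, let go of it, and pushed the lever in for exactly three clicks. I handed in at about 21.5 s with the hand still pressing on the lever.

**Caul:** After release it measured x ≈ 0.0 mm, y ≈ +0.15 mm in the clamp's frame, upright and square. After squeezing it was still upright at its full 80 mm height. Its x is still near zero (the two cameras gave −1.1 and +0.6 mm).

**Clicks:** Each one showed as a sharp drop in the push.

| Click | Push before (N) | Push after (N) | Lever swing just after (rad) |
|---|---|---|---|
| 1 | about 9.5 | 3.1 | 0.376 |
| 2 | about 10.4 | 4.0 | 0.499 |
| 3 | about 10 | 4.1 | 0.630 |

Right after the third click the swing read just under the 0.635 limit. I pushed on into the window and held at about 0.672 rad with a steady 6.9 N, well short of the fourth click.

**Checks that disagreed or weren't made:**
- **Fingertip position:** the camera depth put the fingertips about 40 mm behind the reported tool point. The first close therefore missed above the caul without touching it. I measured the offset and used it from then on.
- **Push forces:** the first two pushes read about 2–3 N higher than the task text says, and the third about 1 N lower.
- **Camera agreement:** the cameras disagree with each other by a few mm. I used the wrist camera for the fitting.
- **Clamp force:** I could not measure pad-on-caul or slat forces directly. From the pad's travel and spring I expect about 20 N on the caul.
- **Bystanders:** I did not measure them again at the end. In the last top view the offcut and bottle look unmoved, but the arm partly hides the try square and most of the mallet.

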